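# Clamp the folded stove stand to the set force

## Robot

A 6-joint arm with a two-finger parallel gripper is mounted at the origin on the work surface. World frame = base frame: x ahead of the robot, y to its left, z up, the work surface at z = 0. Lengths are in m, angles in rad, forces in N, time in s.
With the tool pointing down it reaches from about 0.35 to 0.85 m from the base axis. Payload 8.1 kg.
Tool frame: the origin (TCP) lies midway between the tips of the shut fingers; the grasp point (between the pads) lies robot.grasp_offset behind it (robot.grasp_offset is the distance from the TCP to the grasp point, in m); z points along the fingers, y is the direction in which the jaws open and shut (so a half turn about z gives the same grasp; the last joint's range is limited). The gripper opens to 93 mm and grips with 3 to 60 N. Pads are 15 mm wide; open, the fingers measure 128 mm over their backs; the gripper's body (75 mm by 188 mm) begins 65 mm behind the grasp point.
Start: joints at [-1.2, 0.13, 1.488, -0, 1.523, -0.085], TCP at [0.264, -0.539, 0.188] pointing down, gripper open.
Joint ranges: [-2.96, 2.96], [-0.89, 2.26], [0.02, 2.5], [-1.34, 4.48], [0, 2.73], [-2.66, 2.66]. Speed limits (rad/s): [2.39, 2.39, 2.79, 3.14, 3.14, 3.14].

## Interface

Orientations are given as a rotation vector (axis times angle).
In Python, from plant import robot gives the robot as it stands.
- The arm moves only by the shell command python3 -m handwheel 'ROWS' [OPENING] [FORCE]. ROWS is text: rows parted by semicolons, each of 6 numbers parted by spaces: the shift along the world's x, y, z each as a share of 0.3 m, from -1 to 1, then the turn, a rotation vector about the world's x, y, z each as a share of 45 degrees, from -1 to 1. A call has 1 to 5 rows; each row is the pose to reach, as a shift and turn from the pose commanded when the call began; what a row does not reach only later rows make up. A row lasts 1/10 s, in which the tool goes at most 50 mm and 8.59 degrees, less where a joint would pass 70% of its speed; a pose out of reach is approached as far as the arm can. A call with a number of a shift or a turn outside -1 to 1 is refused whole. A call with a gripper value outside its range is refused whole. OPENING is the closure, from -1 (fully open) to 1 (shut), set as the call begins (- or left out, the last holds). The fingers move at their own pace and stop on an object; FORCE is the grip in N (left out, the last holds). Time passes only in rows, so rows that repeat a pose let the fingers close. It gives the time, the measured TCP pose, the force and the opening at its end, in the units of the state.
- robot.read_state(): the state, without advancing time (a new reading comes with each control period).
- robot.read_camera(name): name is "scene" or "side" or "wrist"; returns (picture, depth): 384x512x3 uint8, red, green, blue; 384x512 float32, m along the optical axis (not along the pixel's ray), 0 where there is no reading.
- robot.camera_model(name): a dict with "camera_matrix" (3x3 intrinsics, pixels), "pose" (4x4, takes a point from camera to world coordinates); the wrist camera has in their place "tool_from_camera" (4x4, takes a point from camera to tool coordinates, whose origin is the TCP and whose axes are the flange's). Camera axes: x right, y down, z forward; pixel columns grow to the right and rows downward; lengths in m; the calibration is good to about 2 mm. A picture is of the moment at which its call begins: read the wrist's pose just before it. camera_model takes no time and is no camera call.
- robot.close_job(): hands the job in, once; it reports no verdict.
Trained networks look in the newest picture that a camera, given by its name, has taken for a name from the list of things; names that differ only in an ending like _2 or _b are one class to them, and where a whole thing is asked for, a point or a joint stands for the part that bears it (a point fixed in the world has none). Each returns a list of dicts, best first, with "conf" (0 to 1); they miss things now and then, are a little off and sometimes report something else, mostly with a low value. They report only what shows in the picture. A call takes as long as a camera call. They do not tell look-alikes from the thing itself.
- robot.look_for(camera, query): "rect" ([centre column, centre row, width, height] in pixels, round what is visible of it).
- robot.silhouettes(camera, query): "pixels" (384x512 bool, what is visible of it) and "rect" ([centre column, centre row, width, height] in pixels, round what is visible of it).
- robot.tip_of(camera, query): "at" ([row, column] in pixels: a listed point, or the origin of a listed thing).
The state is a dict: "t": time; "q": joint angles; "dq": joint speeds; "joint_torque": joint torques, N m; "tool_pos": TCP position; "orientation": TCP orientation; "force": force on the tool from outside, world axes, zero at the start; "wrist_torque": the same for the moment, N m; "opening": finger opening in m.
Only numpy, scipy, OpenCV 4.12 (cv2) and the standard library are available. Lean on these libraries where they do the work, as an engineer would, in place of code of your own. Each camera call takes 0.05 s, during which the arm holds its last target.

## Task

The pivot of the folded stove stand has been re-bonded. Slide the stand, round pivot end first, along the bench clamp's channel until it is fully home against the steel stop, without ramming it; then tighten the clamp by its wing handle until the steel indicator tab pops out, and stop there, because over-tightening squeezes the bond out. Let go and leave the stand clamped, with the other things on the bench left where they are.

Things in the scene. Friction and masses are not known exactly. Their poses are not given: they have to be found in the camera images.
- stand_center (a point): Centre (half-way up) of the folded aluminium stove stand, a loose straight flat bar (two flat bars folded together) 200 long x 26 wide x 14 mm thick, 0.16 kg, lying flat. Its x axis points along the bar to the round pivot end (with a rivet head), z up. Its square tail end is 100 mm behind this point along -x.
- stand_nose (a point): Tip of the stand's round pivot end, on the underside, 100 mm ahead of the centre; same axes as stand_center.
- clamp_axis (a point): Foot of the bench clamp's vertical screw axis, at bench height. Fixed steel and grey C-frame. -x points out of the throat, the side from which the stand is slid in; the column stands 48 to 82 mm on the +x side. Head over the throat: 60 mm wide (y), x from -30 mm to the column, z 118 to 148 mm. Base plate 14 mm thick, 92 mm wide, reaching 125 mm to -x.
- seat (a point): Inner end of the channel: middle of its floor, at the face of the steel stop. x points inward (the way the stand is slid), z up. The stand is home when its nose meets the stop here. Channel 29 mm wide, 128 mm long, side rails 9 mm high, 8 mm thick; its height varies by up to 4 mm. The screw axis crosses it 20 mm before the stop; the tail of the home stand sticks 72 mm out of it.
- mouth (a point): Middle of the channel floor at its outer end, 128 mm before seat; same axes. The last 25 mm of the rails flare outward by about 7 mm in all. The channel is open from above except under the head, so the stand may be laid into its outer part and then slid.
- pad_face (a point): Centre of the underside of the clamp's round pressure pad (28 mm diameter), on the screw axis. z up. At the start it is some 4 to 11 mm above where the top of the stand comes.
- pad: The same pressure pad with its ram; origin at the centre of its underside. It hangs on a spring in the dark gauge block (48 x 40 x 24 mm) above it; both slide straight down as the handle turns clockwise, without turning.
- handle_grip (a point): Centre of the steel wing handle on the screw axis above the head: upright blade 64 mm long (x axis), 14 thick (y), 30 tall, this point half-way up, 179 mm above the bench, on a 26 mm boss. Clockwise from above tightens, 22 mm pad travel per turn; it neither rises nor falls. Friction holds it where it is left; turning takes about 0.13 N m free, 0.20 at the set force. 2.7 to 4.8 rad needed in all.
- tab (a joint): How far the indicator tab stands out (m): 0 flush in the front (-x, throat side) face of the dark gauge block under the head, 0.020 popped. Steel tongue 20 wide, 7 mm thick, at first 102 mm above the bench, sinking with the pad. When the pad touches the stand the force grows by 4 N per mm of pad travel (14 N per rad of handle); it springs out at once at about 21 N. Over 30 N is over-tight.
- stop: The steel stop at the end of the channel, 44 mm wide, 20 mm high; origin at the foot of its face, in the middle. Keep the push on it below 40 N; 5 to 10 N is plenty.
- percolator: Stainless percolator, 104 mm diameter, 175 mm tall, black handle; bystander, origin under its centre.
- measuring_cup: Glass measuring cup, 84 mm diameter, 95 mm tall, with handle; bystander.
- whisk: Black nylon whisk, about 270 mm long, 45 mm high, lying; bystander.
- caddy: Hard grey plastic utensil caddy, 110 x 160 x 130 mm, open on top; bystander.
- screw_jar: Clear jar, 60 mm diameter, 75 mm tall; bystander.
- rub_block: Cork rubbing block 70 x 120 x 35 mm; bystander.
- driver: Screwdriver with black handle, lying; bystander.
There are look-alikes about, which are no part of the job. There is more than one size of the part that bears stand_center; the job needs the middle-sized.

How it is judged:
By the outcome, as a careful person would: the job done as asked, in the order asked, and still so for the second after the job is handed in, with the robot touching nothing.
It also fails if it takes over 72 s, if anything falls off the work surface, if the arm or the gripper's body presses on something with over 40 N, if the wrist force passes 120 N, or if a joint passes its speed limit or range.

## Working session

There is one attempt and no reset: what is moved stays moved. The work goes in short steps, Python scripts to look and compute and a shell command to move; the robot and the scene stay as the last step left them, time stands still between calls to the robot, and variables do not carry over. Pictures are saved under pics/ and viewed, and the job is handed in when it is done.

```bash
ls; mkdir -p pics
python3 - <<'E'
from plant import robot
import cv2,numpy as np
print(robot.read_state(), robot.grasp_offset)
for n in ["scene","side","wrist"]:
    p,d=robot.read_camera(n)
    cv2.imwrite(f"pics/{n}0.png",p[:,:,::-1]); np.save(f"pics/{n}0.npy",d)
    m=robot.camera_model(n); print(n,{k:np.round(v,3).tolist() for k,v in m.items()})
E
```

```text
pics
{'t': 0.0, 'q': array([-1.20036115e+00,  1.31120188e-01,  1.48928790e+00, -3.21996613e-05,
        1.52302653e+00, -8.53750642e-02]), 'dq': array([ 0.00051879, -0.00032888, -0.00164267, -0.00137246, -0.00106089,
        0.00134733]), 'joint_torque': array([ 3.85010826e-04, -5.59844792e+01, -4.91759098e+01,  7.67369242e-02,
        3.56829737e-02, -1.36226608e-04]), 'tool_pos': array([ 0.26390349, -0.53813435,  0.18740727]), 'orientation': array([-3.05858458e+00, -7.09394474e-01,  4.60735138e-04]), 'force': array([-0.05455452,  0.53382396,  0.18168288]), 'wrist_torque': array([0.05067773, 0.01160771, 0.01627101]), 'opening': 0.09305881007574222} 0.0188
scene {'camera_matrix': [[411.162, 0.0, 256.094], [0.0, 411.162, 191.035], [0.0, 0.0, 1.0]], 'pose': [[-0.229, 0.746, -0.625, 1.254], [0.973, 0.181, -0.14, 0.183], [0.008, -0.641, -0.768, 0.998], [0.0, 0.0, 0.0, 1.0]]}
side {'camera_matrix': [[445.528, 0.0, 254.364], [0.0, 445.528, 191.533], [0.0, 0.0, 1.0]], 'pose': [[-0.751, -0.419, 0.511, -0.254], [-0.66, 0.495, -0.565, 0.92], [-0.016, -0.762, -0.648, 1.182], [0.0, 0.0, 0.0, 1.0]]}
wrist {'camera_matrix': [[282.778, 0.0, 258.286], [0.0, 282.778, 192.441], [0.0, 0.0, 1.0]], 'tool_from_camera': [[0.0, -0.963, -0.27, 0.074], [1.0, -0.0, 0.001, -0.0], [-0.001, -0.27, 0.963, -0.196], [0.0, 0.0, 0.0, 1.0]]}
```

View pics/scene0.png

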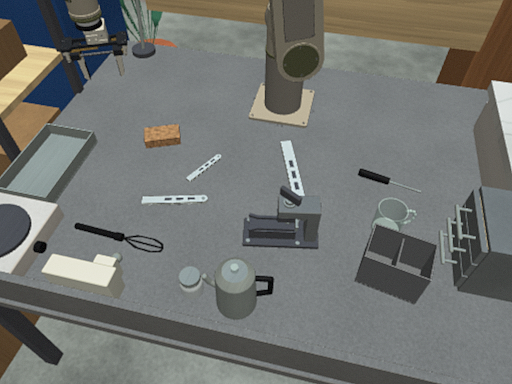

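View pics/side0.png

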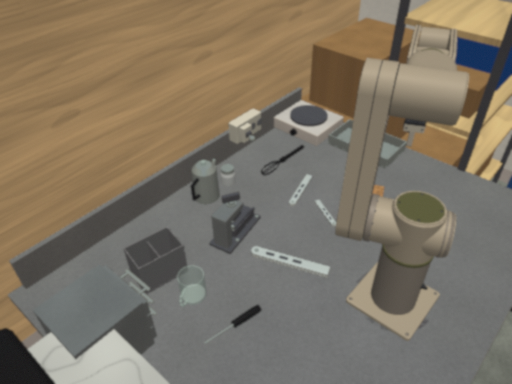

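View pics/wrist0.png

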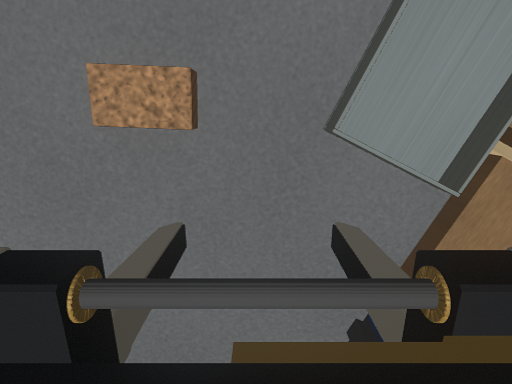

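The scene picture shows three stand-like bars at about (205,167), (175,199) and (291,168), and the clamp at (285,222). I'll measure their lengths and the clamp pose.

```bash
cat > h.py <<'E'
from plant import robot
import cv2,numpy as np
from scipy.spatial.transform import Rotation as R
def campose(n,st=None):
    m=robot.camera_model(n)
    if n!='wrist': return m['camera_matrix'],m['pose']
    T=np.eye(4);T[:3,:3]=R.from_rotvec(st['orientation']).as_matrix();T[:3,3]=st['tool_pos']
    return m['camera_matrix'],T@m['tool_from_camera']
def onplane(K,P,uv,z):
    uv=np.atleast_2d(np.asarray(uv,float)); r=np.c_[(uv-[K[0,2],K[1,2]])/[K[0,0],K[1,1]],np.ones(len(uv))]@P[:3,:3].T
    return P[:3,3]+r*((z-P[2,3])/r[:,2])[:,None]
def cloud(K,P,d,mask=None):
    v,u=np.nonzero((d>0) if mask is None else (mask&(d>0))); z=d[v,u]
    c=np.c_[(u-K[0,2])/K[0,0]*z,(v-K[1,2])/K[1,1]*z,z]
    return c@P[:3,:3].T+P[:3,3],np.c_[u,v]
def proj(K,P,p):
    c=(np.atleast_2d(p)-P[:3,3])@P[:3,:3]; return c[:,:2]/c[:,2:]*[K[0,0],K[1,1]]+[K[0,2],K[1,2]]
def snap(n,f):
    st=robot.read_state(); p,d=robot.read_camera(n); cv2.imwrite(f"pics/{f}.png",p[:,:,::-1]); np.save(f"pics/{f}.npy",d)
    K,P=campose(n,st); return p,d,K,P,st
E
python3 - <<'E'
from h import *
for n in ['scene','side']:
    p,d,K,P,st=snap(n,n+'1')
    for r in robot.silhouettes(n,'stand_center'):
        c,uv=cloud(K,P,d,r['pixels'])
        xy=np.float32(c[:,:2]); b=cv2.minAreaRect(xy); 
        print(n,r['conf'],np.round(r['rect']),'box',np.round(b[0],3),np.round(b[1],3),round(b[2],1),'z',np.round(np.percentile(c[:,2],[5,50,95]),3))
    for q in ['stand_center','stand_nose','clamp_axis','seat','mouth','pad_face','handle_grip']:
        for r in robot.tip_of(n,q):
            v,u=r['at']; z={'stand_center':.007,'stand_nose':0,'clamp_axis':0,'seat':.018,'mouth':.018,'pad_face':.04,'handle_grip':.179}[q]
            print(n,q,round(r['conf'],2),np.round([u,v]),np.round(onplane(K,P,[u,v],z)[0],3))
E
```

```text
scene 0.96 [292. 169.  15.  57.] box [0.325 0.092] [0.243 0.036] 20.2 z [0.014 0.019 0.022]
scene 0.73 [175. 201.  71.   8.] box [ 0.535 -0.234] [0.047 0.209] 15.3 z [-0.002  0.012  0.016]
scene 0.54 [204. 171.  33.  27.] box [ 0.389 -0.186] [0.024 0.145] 59.0 z [0.004 0.009 0.013]
scene stand_center 0.97 [175. 200.] [ 0.54  -0.234  0.007]
scene stand_center 0.76 [205. 171.] [ 0.402 -0.18   0.007]
scene stand_nose 0.91 [204. 200.] [ 0.512 -0.149 -0.   ]
scene stand_nose 0.82 [220. 155.] [ 0.315 -0.156  0.   ]
scene stand_nose 0.56 [301. 206.] [0.467 0.149 0.   ]
scene clamp_axis 0.58 [284. 232.] [ 0.571  0.115 -0.   ]
scene seat 0.86 [293. 225.] [0.556 0.138 0.018]
scene seat 0.64 [206. 199.] [ 0.521 -0.137  0.018]
scene mouth 0.65 [251. 226.] [0.585 0.019 0.018]
scene handle_grip 0.54 [288. 196.] [0.582 0.115 0.179]
side 0.78 [299. 191.  21.  26.] box [ 0.539 -0.229] [0.037 0.208] 15.4 z [0.001 0.013 0.019]
side 0.76 [290. 263.  79.  28.] box [0.34  0.091] [0.276 0.057] 20.4 z [0.003 0.018 0.023]
side 0.43 [328. 213.  21.  25.] box [ 0.281 -0.065] [0.069 0.461] 39.6 z [0.001 0.009 0.015]
side stand_center 0.76 [289. 264.] [0.331 0.103 0.007]
side stand_center 0.61 [247. 205.] [ 0.64  -0.023  0.007]
side stand_center 0.49 [303. 190.] [ 0.529 -0.24   0.007]
side stand_center 0.47 [325. 214.] [ 0.379 -0.183  0.007]
side stand_nose 0.76 [254. 247.] [0.479 0.119 0.   ]
side stand_nose 0.7 [338. 228.] [ 0.303 -0.153  0.   ]
side stand_nose 0.66 [288. 206.] [ 0.517 -0.131  0.   ]
side stand_nose 0.3 [279. 163.] [ 0.721 -0.327  0.   ]
side clamp_axis 0.61 [248. 208.] [ 0.633 -0.023  0.   ]
side seat 0.68 [225. 225.] [0.619 0.119 0.018]
side mouth 0.58 [248. 206.] [ 0.626 -0.013  0.018]
side handle_grip 0.57 [231. 196.] [0.581 0.115 0.179]
```

```bash
python3 -m handwheel '0.17 0.17 0.16 0 0 0.19; 0.34 0.33 0.32 0 0 0.38; 0.51 0.5 0.48 0 0 0.57; 0.68 0.7 0.6 0 0 0.76; 0.75 0.85 0.7 0 0 0.9' -1 20
```

```text
t: 1.55
tool_pos: [0.4103, -0.3847, 0.3234]
orientation: [2.62, 1.732, 0.0]
force: [1.0, -0.2, -0.6]
opening: 0.0928
```

```bash
python3 -m handwheel '0 0 0 0 0 0.1; 0.05 0.1 0 0 0 0.25; 0.05 0.1 0 0 0 0.44; 0.05 0.15 0 0 0 0.63; 0.05 0.15 0 0 0 0.8'
python3 - <<'E'
from h import *
p,d,K,P,st=snap('wrist','w1'); print(st['tool_pos'],st['q'])
E
```

```text
t: 2.05
tool_pos: [0.4247, -0.3396, 0.3226]
orientation: [1.955, 2.459, 0.001]
force: [0.7, -0.4, 0.5]
opening: 0.0933
[ 0.42465495 -0.33964116  0.322616  ] [-7.69234048e-01 -3.76629371e-02  1.41969930e+00  4.26139388e-04
  1.75928866e+00 -9.96777882e-01]
```

View pics/w1.png

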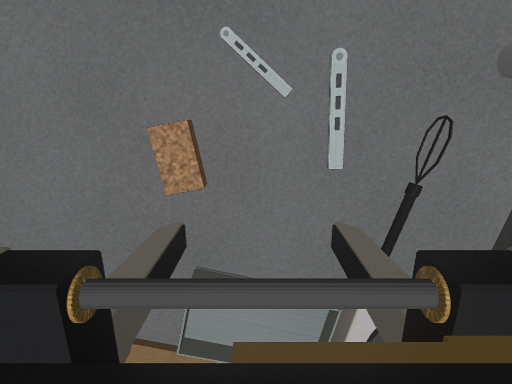

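The middle bar is clear here, with its nose (rivet) at about (340,52) and tail at (336,168). I'll measure it and then go look at the clamp.

```bash
python3 - <<'E'
from h import *
st=robot.read_state();K,P=campose('wrist',st);d=np.load('pics/w1.npy')
for r in robot.silhouettes('wrist','stand_center'):
    v,u=np.nonzero(r['pixels']); w=onplane(K,P,np.c_[u,v],.014)
    b=cv2.minAreaRect(np.float32(w[:,:2]*1000)); c,_=cloud(K,P,d,r['pixels'])
    print(r['conf'],np.round(r['rect']),np.round(b[0]),np.round(b[1]),b[2],np.median(c[:,2]))
for r in robot.tip_of('wrist','stand_nose')+robot.tip_of('wrist','stand_center'): print(r['conf'],r['at'],onplane(K,P,r['at'][::-1],.007))
E
python3 -m handwheel '0.1 0.13 0.05 0 0 0; 0.2 0.26 0.1 0 0 0; 0.28 0.4 0.15 0 0 0; 0.36 0.55 0.18 0 0 0; 0.44 0.67 0.2 0 0 0'
python3 -m handwheel '0.08 0.13 0 0 0 0.05; 0.1 0.26 0 0 0 0.05;0.1 0.3 0 0 0 0.05;0.1 0.3 0 0 0 0.05'
python3 - <<'E'
from h import *
p,d,K,P,st=snap('wrist','w2'); print(st['tool_pos'],st['q'])
E
```

```text
0.97 [256.  63.  68.  71.] [ 384. -191.] [ 21. 145.] 61.07052993774414 0.009298605465330456
0.59 [335. 110.  22. 122.] [ 537. -234.] [ 28. 197.] 15.865691184997559 0.013144976986946388
0.54 [174. 159.  61.  76.] [ 286. -376.] [ 81. 125.] 24.774463653564453 0.034130750074298166
0.88 [31.1, 220.4] [[ 0.31776718 -0.15800115  0.007     ]]
0.56 [51.6, 335.4] [[ 0.50791319 -0.14340568  0.007     ]]
0.71 [114.5, 334.4] [[ 0.53671982 -0.23922175  0.007     ]]
0.65 [62.3, 258.3] [[ 0.3881961  -0.18881571  0.007     ]]
t: 2.75
tool_pos: [0.5571, -0.1386, 0.3834]
orientation: [1.969, 2.446, 0.001]
force: [0.9, -0.6, 0.3]
opening: 0.0928
t: 3.15
tool_pos: [0.5864, -0.0486, 0.3821]
orientation: [-1.915, -2.49, 0.0]
force: [-0.0, 0.0, 0.1]
opening: 0.0932
[ 0.58638157 -0.04859498  0.3821483 ] [-1.69818052e-01  1.06914964e-01  1.16384355e+00  1.10228006e-05
  1.87110640e+00 -4.29324563e-01]
```

View pics/w2.png

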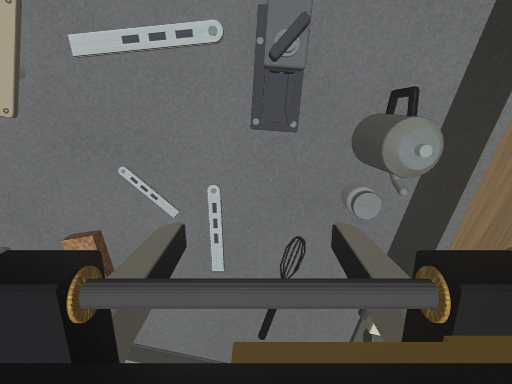

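The clamp is seen from above: base plate corners at about (253,128) and (297,130), the head at (290,30), and the handle blade from (273,57) to (306,15). Next I'll measure it from depth.

Run:
```python
from h import *
st=robot.read_state();K,P=campose('wrist',st);d=np.load('pics/w2.npy');p=cv2.imread('pics/w2.png')
m=np.zeros(d.shape,bool); m[0:135,240:320]=1
c,uv=cloud(K,P,d,m)
print(np.histogram(c[:,2],np.arange(-.01,.21,.006)))
for lo,hi,n in [(.17,.205,'handle'),(.14,.16,'headtop'),(.008,.035,'base')]:
    s=c[(c[:,2]>lo)&(c[:,2]<hi)]
    b=cv2.minAreaRect(np.float32(s[:,:2]*1000)); print(n,len(s),np.round(b[0],1),np.round(b[1],1),round(b[2],1),'z',np.percentile(s[:,2],[10,50,90]).round(4))
for q in ['clamp_axis','seat','mouth','handle_grip','pad']:
    for r in robot.tip_of('wrist',q):
        z={'clamp_axis':0,'seat':.018,'mouth':.018,'handle_grip':.179,'pad':.04}[q]
        print(q,round(r['conf'],2),np.round(r['at']),onplane(K,P,r['at'][::-1],z).round(4))
cv2.imwrite('pics/w2c.png',cv2.resize(p[0:140,235:325],None,fx=4,fy=4,interpolation=cv2.INTER_CUBIC))
```

```text
(array([   1, 4178,   19, 1364,  572,   10,    0,    3,    0,   97,  905,
        466,   15,    1,    0,    0,    1,   17,   14,   35,   18,    2,
         23,   29,   27,  319, 1707,  128,   60,   34,   22,   24,   27,
        565,   78,    0]), array([-0.01 , -0.004,  0.002,  0.008,  0.014,  0.02 ,  0.026,  0.032,
        0.038,  0.044,  0.05 ,  0.056,  0.062,  0.068,  0.074,  0.08 ,
        0.086,  0.092,  0.098,  0.104,  0.11 ,  0.116,  0.122,  0.128,
        0.134,  0.14 ,  0.146,  0.152,  0.158,  0.164,  0.17 ,  0.176,
        0.182,  0.188,  0.194,  0.2  ,  0.206]))
handle 716 [580.4 120.8] [63.8 14.1] 61.3 z [0.1879 0.1926 0.194 ]
headtop 2157 [578.4 133.3] [60.3 85.5] 10.8 z [0.1457 0.1472 0.1489]
base 1949 [584.1 103.6] [ 91.9 215. ] 10.8 z [0.012  0.0134 0.0151]
mouth 0.8 [120. 277.] [[0.6045 0.0192 0.018 ]]
mouth 0.43 [278. 284.] [[ 0.7147 -0.3075  0.018 ]]
handle_grip 0.64 [ 39. 287.] [[0.5793 0.1195 0.179 ]]
handle_grip 0.19 [138. 378.] [[0.7364 0.0325 0.179 ]]
```

View pics/w2c.png

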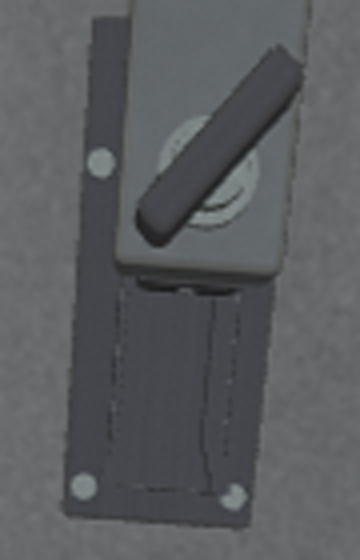

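Run:
```python
from h import *
st=robot.read_state();K,P=campose('wrist',st);d=np.load('pics/w2.npy')
m=np.zeros(d.shape,bool); m[0:135,240:320]=1
c,uv=cloud(K,P,d,m)
a=np.deg2rad(100.8);x=np.array([np.cos(a),np.sin(a)]);y=np.array([-x[1],x[0]])
r=c[:,:2]-[.5806,.1208];X=r@x*1000;Y=r@y*1000;Z=c[:,2]*1000
s=(X>-130)&(X<-35)&(abs(Y)<60)
for x0 in range(-132,-30,8):
    row=[]
    for y0 in range(-48,48,4):
        k=s&(X>=x0)&(X<x0+8)&(Y>=y0)&(Y<y0+4); row.append('%3.0f'%np.median(Z[k]) if k.any() else '  .')
    print(x0,' '.join(row))
k=s&(Z>40)&(Z<70); print(np.percentile(X[k],[0,1,99]),np.percentile(Y[k],[1,50,99]))
k=s&(abs(Y)<10)&(X>-100); print('floor',np.median(Z[k]),Z[k].std())
k=s&(Z>40)&(Z<70)&(X<-40)&(X>-75)
print(np.histogram(Y[k],np.arange(-26,27,2)),[round(np.median(Z[k&(abs(Y-yy)<1)]),1) for yy in range(-25,26,2)])
```

```text
-132   0  -0   1   8   6  12   5   1   0   0   1   5  11   6  -0   1  -0   7   6  11   6  -0   1   0
-124  12  14  14  14  14  14  14  14  15  13  14  14  15  14  13  13  13  14  14  14  14  13  14   6
-116  12  18  19  19  15  13  15  14  14  14  15  15  14  14  14  15  14  15  16  16  19  19  14  11
-108  12  14  14  14  60  61  60  52  52  51  51  52  52  52  52  52  52  61  61  15  14  14  13  10
-100  13  14  15  13  15  60  61  59  51  52  52  51  51  52  51  51  60  60  50  13  14  14  14   6
-92  12  13  14  13  14  51  62  61  52  52  51  52  51  52  51  51  60  60  48  14  14  13  14   8
-84  13  14  14  14  14  51  60  61  53  52  51  51  52  52  51  52  60  57  21  14  14  13  14   6
-76  12  13  14  14  12  52  60  61  53  51  52  52  51  52  52  52  60  60  32  13  13  14  14  11
-68  13  14  14  14  13  50  60  60  54  52  52  52  51  51  51  52  61  60  48  13  14  14  13  12
-60  13  14  14  14  14  51  61  61  52  51  52  52  51  52  51  52  60  56  16  13  14  13  13   1
-52  12  13  14  14  14  51  60  60  56  52  52  52  52  51  52  56  61  60  51  14  13  13  14
[... 380 characters left out ...]
 25, 23, 22, 24, 23, 25, 24,
       25, 25, 23, 22, 23, 25, 25, 27, 26]), array([-26, -24, -22, -20, -18, -16, -14, -12, -10,  -8,  -6,  -4,  -2,
         0,   2,   4,   6,   8,  10,  12,  14,  16,  18,  20,  22,  24,
        26])) [np.float64(51.2), np.float64(58.7), np.float64(60.8), np.float64(60.6), np.float64(60.2), np.float64(59.0), np.float64(51.5), np.float64(51.5), np.float64(51.6), np.float64(51.5), np.float64(51.7), np.float64(51.6), np.float64(51.6), np.float64(51.6), np.float64(51.0), np.float64(51.2), np.float64(51.6), np.float64(51.5), np.float64(51.5), np.float64(51.5), np.float64(60.3), np.float64(60.4), np.float64(60.5), np.float64(60.2), np.float64(51.8), np.float64(51.6)]
```

```bash
python3 -m handwheel '-0.02 -0.12 -0.1 0 0 0; -0.05 -0.24 -0.22 0 0 0; -0.07 -0.36 -0.34 0 0 0; -0.1 -0.5 -0.46 0 0 0; -0.12 -0.62 -0.55 0 0 0.013' -0.3 30
python3 -m handwheel '0 -0.1 -0.1 0 0 0; 0 -0.14 -0.18 0 0 0'
python3 - <<'E'
from h import *
p,d,K,P,st=snap('wrist','w3'); print(st['tool_pos'],st['q'],np.rad2deg(2*np.arctan2(st['orientation'][1],st['orientation'][0])))
for r in robot.silhouettes('wrist','stand_center'):
    v,u=np.nonzero(r['pixels']); w=onplane(K,P,np.c_[u,v],.014)
    b=cv2.minAreaRect(np.float32(w[:,:2]*1000)); 
    print(r['conf'],np.round(r['rect']),np.round(b[0],1),np.round(b[1],1),b[2])
E
```

```text
t: 3.95
tool_pos: [0.5496, -0.2346, 0.2184]
orientation: [-1.904, -2.498, 0.0]
force: [0.5, -0.6, 0.1]
opening: 0.0616
t: 4.15
tool_pos: [0.5489, -0.2783, 0.1638]
orientation: [-1.908, -2.495, 0.002]
force: [-0.8, -0.1, -0.7]
opening: 0.0604
[ 0.54886088 -0.27825037  0.16375904] [-5.51933947e-01  1.84743127e-01  1.47314750e+00 -8.53344399e-04
  1.48489818e+00 -8.17040074e-01] -254.8063139673943
0.91 [142.  63. 109. 106.] [ 388.3 -188. ] [ 19.8 146.8] 62.24834060668945
0.76 [260. 134.  26. 172.] [ 538.9 -233.6] [ 27.2 199.3] 15.220077514648438
```

View pics/w3.png

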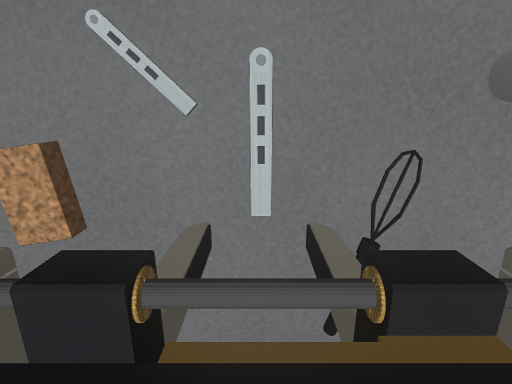

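The wrist view shows the stand centred, from (261,50) to (261,215). The whisk handle runs from (368,245) to (330,325), close to the right finger, so I'll check clearance first.

Run:
```python
from h import *
st=robot.read_state();K,P=campose('wrist',st)
w=onplane(K,P,[[368,245],[355,250],[330,325],[325,333],[372,200],[194,110],[85,235]],.02)
a=np.deg2rad(105.2);x=np.array([np.cos(a),np.sin(a)]);y=np.array([-x[1],x[0]])
r=w[:,:2]-[.5389,-.2336]; print(np.c_[w,r@x,r@y].round(3))
```

```text
[[ 0.708 -0.325  0.02  -0.133 -0.139]
 [ 0.694 -0.337  0.02  -0.14  -0.123]
 [ 0.701 -0.456  0.02  -0.257 -0.098]
 [ 0.698 -0.471  0.02  -0.271 -0.092]
 [ 0.69  -0.267  0.02  -0.072 -0.137]
 [ 0.455 -0.219  0.02   0.036  0.078]
 [ 0.35  -0.409  0.02  -0.12   0.228]]
```

```bash
python3 -m handwheel '0.006 0.004 -0.15 0 0 0; 0.006 0.004 -0.3 0 0 0.007; 0.006 0.004 -0.43 0 0 0.007; 0.006 0.004 -0.5 0 0 0.007; 0.006 0.004 -0.535 0 0 0.007'
python3 -m handwheel '0 0 0 0 0 0;0 0 0 0 0 0;0 0 0 0 0 0; 0 0 0 0 0 0; 0 0 0 0 0 0' 1 50
```

```text
t: 4.75
tool_pos: [0.5518, -0.2723, 0.0042]
orientation: [-1.894, -2.503, 0.0]
force: [-0.2, 0.4, -0.1]
opening: 0.0605
t: 5.25
tool_pos: [0.5534, -0.2737, 0.0066]
orientation: [1.895, 2.504, 0.0]
force: [-0.4, 0.0, -0.9]
opening: 0.0254
```

```bash
python3 -m handwheel '0 0 0.1 0 0 0; 0 0.05 0.22 0 0 -0.03; 0.02 0.15 0.33 0 0 -0.06; 0.06 0.28 0.33 0 0 -0.1; 0.1 0.4 0.33 0 0 -0.1'
python3 - <<'E'
from h import *
for i in range(4):
    p,d,K,P,st=snap('wrist','w4'); print(st['tool_pos'],st['force'],st['opening'],np.rad2deg(2*np.arctan2(st['orientation'][1],st['orientation'][0])))
for r in robot.silhouettes('wrist','stand_center'):
    v,u=np.nonzero(r['pixels']); w=onplane(K,P,np.c_[u,v],.11)
    b=cv2.minAreaRect(np.float32(w[:,:2]*1000)); c,_=cloud(K,P,d,r['pixels'])
    print(r['conf'],np.round(r['rect']),np.round(b[0],1),np.round(b[1],1),b[2],np.median(c[:,2]))
E
```

```text
t: 5.75
tool_pos: [0.5842, -0.1528, 0.1071]
orientation: [1.993, 2.423, 0.002]
force: [0.4, 1.2, 0.2]
opening: 0.0004
[ 0.58421593 -0.15279624  0.10707303] [0.39270161 1.18381254 0.21051839] 0.000417441386143901 101.13437753584496
[ 0.58517431 -0.14679253  0.10601696] [ 0.50244574  3.85150053 -0.39816177] 0.0007482214230769215 101.3688747094116
[ 0.5841293  -0.14919527  0.10536865] [-0.62930801  0.03443473 -0.1140792 ] 0.0010334642052657367 101.48520587461894
[ 0.58334719 -0.15125869  0.10496569] [ 0.38509246 -0.53563861  0.0642793 ] 0.00041372177796791793 101.46321768337513
0.73 [201. 205.  35.  87.] [ 540.7 -148.4] [18.9 67.6] 15.35914421081543 0.013178722471709703
0.7 [ 69. 183. 131.  98.] [ 449.1 -148.4] [16. 97.] 61.58243179321289 0.009221394483743678
```

View pics/w4.png

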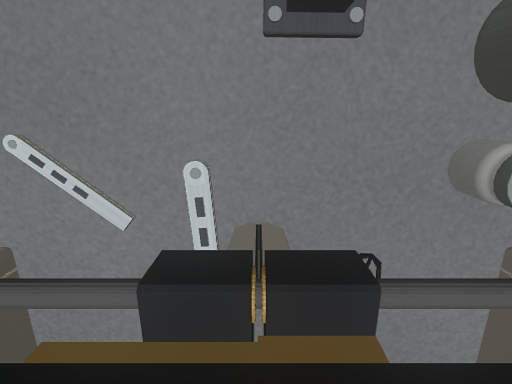

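The gripper shut on nothing (opening 0.4 mm), so the stand slipped out of the tips and still lies at about (200,205). I gripped too high. I'll go back, re-measure and grip lower.

```bash
python3 -m handwheel '-0.03 -0.12 0.05 0 0 0.03; -0.06 -0.25 0.1 0 0 0.06; -0.1 -0.4 0.15 0 0 0.1; -0.1 -0.4 0.2 0 0 0.1; -0.1 -0.4 0.2 0 0 0.1' -0.3 50
python3 - <<'E'
from h import *
for i in range(3):
    p,d,K,P,st=snap('wrist','w5'); print(st['tool_pos'],st['force'],st['opening'],np.rad2deg(2*np.arctan2(st['orientation'][1],st['orientation'][0])))
for r in robot.silhouettes('wrist','stand_center'):
    v,u=np.nonzero(r['pixels']); w=onplane(K,P,np.c_[u,v],.014)
    b=cv2.minAreaRect(np.float32(w[:,:2]*1000)); c,_=cloud(K,P,d,r['pixels'])
    print(r['conf'],np.round(r['rect']),np.round(b[0],1),np.round(b[1],1),b[2],np.median(c[:,2]))
E
```

```text
t: 6.5
tool_pos: [0.5529, -0.2764, 0.167]
orientation: [1.899, 2.498, 0.001]
force: [0.7, -0.2, 0.7]
opening: 0.0359
[ 0.55293473 -0.27641845  0.16701849] [ 0.7021936  -0.18362436  0.72472864] 0.035859624789460205 105.5144968975202
[ 0.5528144  -0.27475011  0.16542261] [-0.00211657  0.78769405 -0.3775672 ] 0.039945524634082366 105.61339643595207
[ 0.55252346 -0.2735552   0.16419553] [0.42857558 0.00151691 0.23806481] 0.043945633564967564 105.69598536422363
0.94 [139.  66. 110. 109.] [ 388.4 -188.1] [ 21.  146.8] 61.499732971191406 0.009268311397642559
0.69 [258. 137.  23. 167.] [ 539.5 -234.1] [ 26.5 199.7] 15.03290843963623 0.013201227174395092
```

View pics/w5.png

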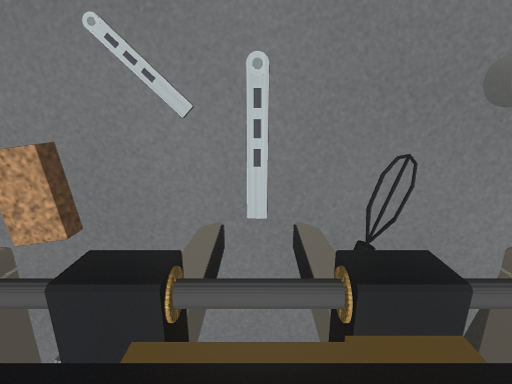

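```bash
python3 -m handwheel '-0.003 -0.01 -0.15 0 0 0; -0.003 -0.01 -0.3 0 0 0; -0.003 -0.01 -0.42 0 0 0; -0.003 -0.01 -0.5 0 0 0; -0.003 -0.01 -0.525 0 0 0'
python3 -m handwheel '0 0 0 0 0 0;0 0 0 0 0 0;0 0 0 0 0 0'; python3 -c "
from plant import robot
print(robot.read_state()['tool_pos'],robot.read_state()['force'])"
```

```text
t: 7.2
tool_pos: [0.5487, -0.2732, 0.0019]
orientation: [-1.889, -2.5, 0.001]
force: [-0.2, 0.6, -0.5]
opening: 0.0601
t: 7.5
tool_pos: [0.5533, -0.277, 0.0091]
orientation: [1.893, 2.503, 0.001]
force: [0.7, 0.5, 0.5]
opening: 0.0606
[ 0.5533376  -0.27704097  0.0091488 ] [0.65102046 0.5485797  0.52277078]
```

```bash
python3 -m handwheel '0 0 -0.01 0 0 0;0 0 -0.02 0 0 0;-0.003 0 -0.025 0 0 0;-0.003 0 -0.025 0 0 0;-0.003 0 -0.025 0 0 0'; python3 -m handwheel '0 0 0 0 0 0;0 0 0 0 0 0'
```

```text
t: 8.0
tool_pos: [0.5507, -0.2763, -0.0007]
orientation: [-1.896, -2.505, 0.0]
force: [-0.7, -0.4, 0.2]
opening: 0.0606
t: 8.2
tool_pos: [0.5509, -0.2764, -0.0005]
orientation: [1.896, 2.505, 0.0]
force: [0.5, -0.0, 0.2]
opening: 0.0607
```

```bash
python3 -m handwheel '0 0 0 0 0 0;0 0 0 0 0 0;0 0 0 0 0 0; 0 0 0 0 0 0; 0 0 0 0 0 0' 1 50; python3 -m handwheel '0 0 0 0 0 0;0 0 0.01 0 0 0;0 0 0.03 0 0 0; 0 0 0.05 0 0 0; 0 0 0.05 0 0 0'
```

```text
t: 8.7
tool_pos: [0.5509, -0.2763, -0.0006]
orientation: [-1.896, -2.505, 0.0]
force: [-0.9, -0.1, -0.2]
opening: 0.0251
t: 9.2
tool_pos: [0.5519, -0.277, 0.0161]
orientation: [1.894, 2.503, 0.0]
force: [0.1, -0.7, 0.3]
opening: 0.0004
```

```bash
python3 -m handwheel '0 0 0.15 0 0 0;0 0 0.3 0 0 0;0 0 0.45 0 0 0; 0 0 0.48 0 0 0; 0 0 0.48 0 0 0' -0.3 50;  python3 -m handwheel '0 0 0 0 0 0;0 0 0 0 0 0'
python3 - <<'E'
from h import *
p,d,K,P,st=snap('wrist','w6'); print(st['tool_pos'],st['force'],st['opening'],np.rad2deg(2*np.arctan2(st['orientation'][1],st['orientation'][0])))
for r in robot.silhouettes('wrist','stand_center'):
    v,u=np.nonzero(r['pixels']); w=onplane(K,P,np.c_[u,v],.014)
    b=cv2.minAreaRect(np.float32(w[:,:2]*1000)); c,_=cloud(K,P,d,r['pixels'])
    print(r['conf'],np.round(r['rect']),np.round(b[0],1),np.round(b[1],1),b[2],np.median(c[:,2]))
E
```

```text
t: 9.7
tool_pos: [0.5526, -0.2774, 0.1617]
orientation: [1.892, 2.501, 0.001]
force: [-0.5, 0.4, -0.8]
opening: 0.0359
t: 9.9
tool_pos: [0.5495, -0.2755, 0.1557]
orientation: [-1.893, -2.502, 0.001]
force: [0.8, 0.3, -0.3]
opening: 0.0517
[ 0.54953692 -0.27553089  0.15566836] [ 0.8101999   0.25016555 -0.34484232] 0.05174421488609105 -254.23610721037986
0.88 [141.  62. 113. 110.] [ 388.3 -188.5] [ 22.3 147.9] 61.7928581237793 0.009303616830967643
0.55 [261. 136.  25. 171.] [ 540.1 -234. ] [ 25.3 199.5] 15.325682640075684 0.013211520943264832
```

View pics/w6.png

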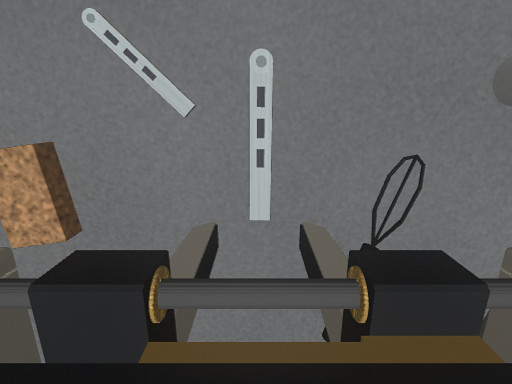

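The stand hasn't moved, and both lifts began just as the jaws touched (25 mm after 0.5 s of closing). I'll wait longer for the grip to build.

```bash
python3 -m handwheel '0.003 -0.003 -0.15 0 0 0; 0.003 -0.003 -0.3 0 0 0; 0.003 -0.003 -0.42 0 0 0; 0.003 -0.003 -0.47 0 0 0; 0.003 -0.003 -0.49 0 0 0' -0.4
python3 -m handwheel '0 0 0 0 0 0;0 0 0 0 0 0;0 0 0 0 0 0'
```

```text
t: 10.5
tool_pos: [0.5499, -0.2762, 0.0087]
orientation: [-1.893, -2.501, 0.001]
force: [-0.5, 0.4, 1.4]
opening: 0.0649
t: 10.8
tool_pos: [0.5534, -0.2782, 0.0139]
orientation: [1.893, 2.502, 0.001]
force: [-0.7, -0.3, -0.1]
opening: 0.0651
```

```bash
python3 -m handwheel '-0.003 0.003 -0.02 0 0 0;-0.006 0.004 -0.035 0 0 0;-0.006 0.004 -0.046 0 0 0;-0.006 0.004 -0.046 0 0 0;-0.006 0.004 -0.046 0 0 0' 1 55; python3 -m handwheel '0 0 0 0 0 0;0 0 0 0 0 0'; python3 -m handwheel '0 0 0 0 0 0;0 0 0 0 0 0;0 0 0 0 0 0;0 0 0 0 0 0'; python3 -m handwheel '0 0 0 0 0 0;0 0 0 0 0 0;0 0 0 0 0 0;0 0 0 0 0 0'
```

```text
t: 11.3
tool_pos: [0.5498, -0.2759, -0.0026]
orientation: [-1.896, -2.505, 0.0]
force: [0.4, 0.5, 0.2]
opening: 0.0296
t: 11.5
tool_pos: [0.5501, -0.2761, -0.0022]
orientation: [1.896, 2.505, 0.0]
force: [0.2, -0.0, 0.1]
opening: 0.0137
t: 11.9
tool_pos: [0.55, -0.276, -0.0024]
orientation: [1.896, 2.505, 0.0]
force: [-0.3, -0.8, -0.7]
opening: 0.0006
t: 12.3
tool_pos: [0.55, -0.276, -0.0024]
orientation: [1.896, 2.505, 0.0]
force: [0.7, 0.3, 0.6]
opening: 0.0007
```

The fingers shut completely without meeting the stand, even with the TCP reading z = -2 mm. I need pictures at this pose.

Run:
```python
from h import *
a=snap('wrist','w7')[0]; 
p,d,K,P,st=snap('side','s7'); uv=proj(K,P,st['tool_pos'])[0]; print(uv)
b=cv2.resize(p[120:290,200:380],None,fx=4.2,fy=3.5)
u=snap('scene','c7'); uv=proj(u[2],u[3],st['tool_pos'])[0]; print(uv)
c=cv2.resize(u[0][100:270,80:260],None,fx=4.2,fy=3.5)
cv2.imwrite('pics/s7c.png',b[:,:,::-1]);cv2.imwrite('pics/c7c.png',c[:,:,::-1])
```

```text
[303.6484244  185.33732078]
[161.02431793 201.78453031]
```

View pics/w7.png

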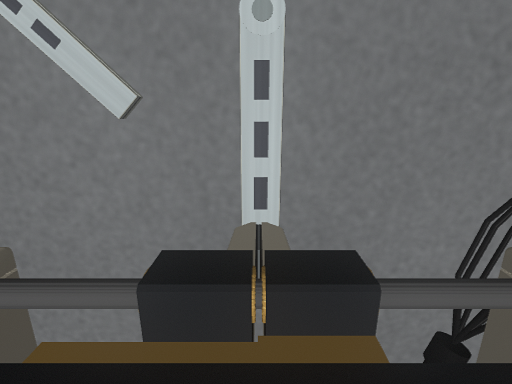

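View pics/s7c.png

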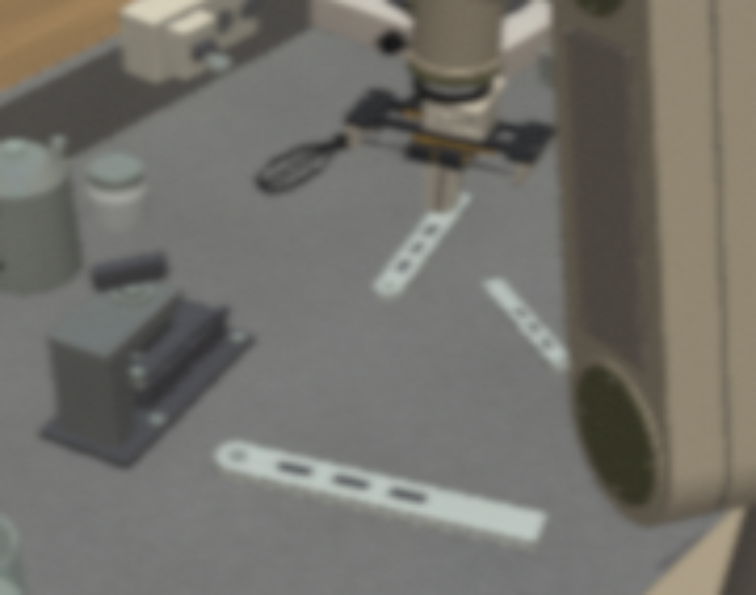

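View pics/c7c.png

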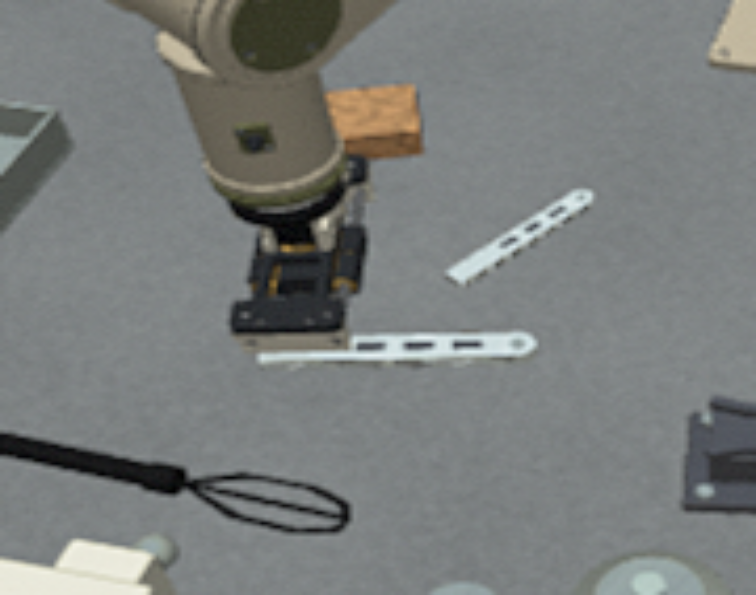

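Run:
```python
from h import *
st=robot.read_state();K,P=campose('wrist',st);d=np.load('pics/w7.npy')
c=np.zeros(d.shape+(3,)); 
M=robot.camera_model('wrist')['tool_from_camera']
for col in (245,252,265,275):
  for r in (215,220,226,230,235,240,245,248):
    z=d[r,col]; pc=np.array([(col-K[0,2])/K[0,0]*z,(r-K[1,2])/K[1,1]*z,z,1]); print(col,r,round(float(z),4),'tool',(M@pc)[:3].round(4),'world',(P@pc)[:3].round(4))
```

```text
245 215 0.1918 tool [ 0.0085 -0.0095 -0.0152] world [ 0.5385 -0.2704  0.0128]
245 220 0.1921 tool [ 0.0051 -0.0095 -0.0159] world [ 0.5394 -0.2737  0.0135]
245 226 0.1713 tool [ 0.0092 -0.0085 -0.0363] world [ 0.5392 -0.2695  0.0339]
245 230 0.1639 tool [ 0.0099 -0.0082 -0.0438] world [ 0.5394 -0.2688  0.0414]
245 235 0.1586 tool [ 0.0093 -0.008  -0.0494] world [ 0.5398 -0.2693  0.0471]
245 240 0.1522 tool [ 0.0094 -0.0077 -0.0561] world [ 0.54   -0.2691  0.0537]
245 245 0.1465 tool [ 0.0093 -0.0074 -0.0621] world [ 0.5403 -0.2691  0.0597]
245 248 0.1434 tool [ 0.0093 -0.0073 -0.0653] world [ 0.5404 -0.2691  0.0629]
252 215 0.1915 tool [ 0.0086 -0.0047 -0.0155] world [ 0.5431 -0.269   0.0131]
252 220 0.1916 tool [ 0.0053 -0.0047 -0.0164] world [ 0.5439 -0.2722  0.014 ]
252 226 0.1718 tool [ 0.0091 -0.0043 -0.0359] world [ 0.5433 -0.2685  0.0335]
252 230 0.1657 tool [ 0.0091 -0.0042 -0.0422] world [ 0.5434 -0.2684  0.0398]
252 235 0.1589 tool [ 0.0092 -0.004  -0.0492] world [ 0.5436 -0.2683  0.0468]
252 240 0.1533 tool [ 0.0089 -0.0039 -0.0551] world [ 0.5438 -0.2686  0.0527]
252 245 
[... 694 characters left out ...]
265 248 0.1437 tool [ 0.0091  0.0029 -0.0651] world [ 0.5502 -0.2665  0.0627]
275 215 0.1909 tool [ 0.0088  0.0108 -0.0161] world [ 0.558  -0.2646  0.0137]
275 220 0.191 tool [ 0.0055  0.0108 -0.0169] world [ 0.5589 -0.2678  0.0145]
275 226 0.1707 tool [ 0.0095  0.0096 -0.0369] world [ 0.5566 -0.2643  0.0345]
275 230 0.1656 tool [ 0.0092  0.0093 -0.0422] world [ 0.5564 -0.2647  0.0398]
275 235 0.1585 tool [ 0.0093  0.0089 -0.0496] world [ 0.5559 -0.2647  0.0472]
275 240 0.1521 tool [ 0.0094  0.0085 -0.0563] world [ 0.5555 -0.2647  0.0539]
275 245 0.1466 tool [ 0.0093  0.0081 -0.062 ] world [ 0.5553 -0.2649  0.0596]
275 248 0.1433 tool [ 0.0093  0.0079 -0.0654] world [ 0.5551 -0.2649  0.063 ]
```

The wrist depth shows the visible fingertips ending at about tool z = -0.034 (world z around 0.034), some 20 mm above the stand top. So the real tips sit about 3 cm behind the reported TCP. I'll open and feel downward in small steps.

```bash
python3 -m handwheel '0 0 0 0 0 0;0 0 0 0 0 0;0 0 0 0 0 0;0 0 0 0 0 0;0 0 0 0 0 0' -0.4 55;python3 -m handwheel '0 0 -0.015 0 0 0;0 0 -0.03 0 0 0;0 0 -0.045 0 0 0;0 0 -0.055 0 0 0;0 0 -0.055 0 0 0'
python3 - <<'E'
from h import *
p,d,K,P,st=snap('wrist','w8');M=robot.camera_model('wrist')['tool_from_camera']
print(st['tool_pos'],st['force'],st['opening'])
c,uv=cloud(K,M,d); s=(abs(c[:,0])<.02)&(c[:,2]<.1)&(c[:,2]>-.08)&(abs(c[:,1])<.07)
for lo in np.arange(-.07,.06,.005):
    k=s&(c[:,2]>=lo)&(c[:,2]<lo+.005); 
    if k.any(): print(round(lo,3),k.sum(),c[k].min(0).round(3),c[k].max(0).round(3))
E
```

```text
t: 12.95
tool_pos: [0.55, -0.276, -0.0024]
orientation: [-1.896, -2.505, -0.0]
force: [-0.5, -0.3, -0.5]
opening: 0.036
t: 13.45
tool_pos: [0.5493, -0.2757, -0.0199]
orientation: [-1.895, -2.504, 0.0]
force: [0.7, 0.7, -0.1]
opening: 0.0654
[ 0.54934197 -0.27565065 -0.01986167] [ 0.68283684  0.73181816 -0.14979271] 0.06538981055750168
-0.07 427 [-0.008 -0.048 -0.07 ] [ 0.01   0.047 -0.065]
-0.065 399 [-0.008 -0.048 -0.065] [ 0.01   0.047 -0.06 ]
-0.06 359 [-0.008 -0.048 -0.06 ] [ 0.01   0.047 -0.055]
-0.055 309 [-0.008 -0.048 -0.055] [ 0.01   0.047 -0.05 ]
-0.05 272 [-0.008 -0.047 -0.05 ] [ 0.01   0.046 -0.045]
-0.045 263 [-0.008 -0.047 -0.045] [ 0.01   0.046 -0.04 ]
-0.04 215 [-0.008 -0.046 -0.04 ] [ 0.014  0.045 -0.035]
-0.035 2566 [-0.02  -0.043 -0.035] [ 0.02   0.042 -0.03 ]
-0.03 19 [-0.007 -0.038 -0.03 ] [ 0.009  0.037 -0.029]
-0.025 928 [-0.02  -0.07  -0.021] [ 0.02  0.07 -0.02]
-0.02 5947 [-0.02 -0.07 -0.02] [ 0.02   0.07  -0.017]
```

View pics/w8.png

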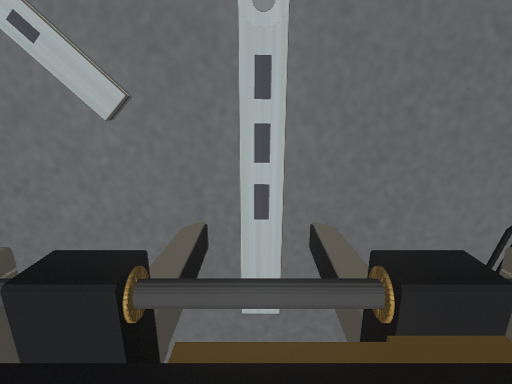

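The fingers straddle the stand, and their tips end about 29–30 mm behind the reported TCP, still about 9 mm above the bench. I'll go down 8 mm more.

```bash
python3 -m handwheel '0 0 -0.01 0 0 0;0 0 -0.02 0 0 0;0.004 0 -0.026 0 0 0;0.004 0 -0.026 0 0 0';python3 -m handwheel '0 0 0 0 0 0;0 0 0 0 0 0;0 0 0 0 0 0;0 0 0 0 0 0;0 0 0 0 0 0' 1 50;python3 -m handwheel '0 0 0 0 0 0;0 0 0 0 0 0;0 0 0 0 0 0;0 0 0 0 0 0'
```

```text
t: 13.9
tool_pos: [0.551, -0.2759, -0.0271]
orientation: [-1.895, -2.505, 0.0]
force: [-0.7, 0.8, -0.0]
opening: 0.0649
t: 14.4
tool_pos: [0.5512, -0.2761, -0.0266]
orientation: [1.896, 2.505, 0.0]
force: [-0.7, 0.4, -0.1]
opening: 0.0297
t: 14.8
tool_pos: [0.5512, -0.276, -0.0266]
orientation: [1.896, 2.505, 0.0]
force: [0.8, -1.1, 0.4]
opening: 0.0254
```

```bash
python3 -m handwheel '0 0 0.02 0 0 0; 0 0 0.1 0 0 0; 0 0.05 0.22 0 0 -0.03; 0.04 0.15 0.33 0 0 -0.06; 0.08 0.28 0.35 0 0 -0.1'
python3 - <<'E'
from h import *
p,d,K,P,st=snap('wrist','w9'); print(st['tool_pos'],st['force'],st['opening'],np.rad2deg(2*np.arctan2(st['orientation'][1],st['orientation'][0])))
E
```

```text
t: 15.3
tool_pos: [0.5782, -0.1938, 0.0841]
orientation: [1.992, 2.419, 0.003]
force: [1.2, -0.5, -1.2]
opening: 0.0255
[ 0.57815869 -0.19378401  0.08412325] [ 1.1728177  -0.46783668 -1.16535817] 0.025454531352001306 101.06339962208035
```

View pics/w9.png

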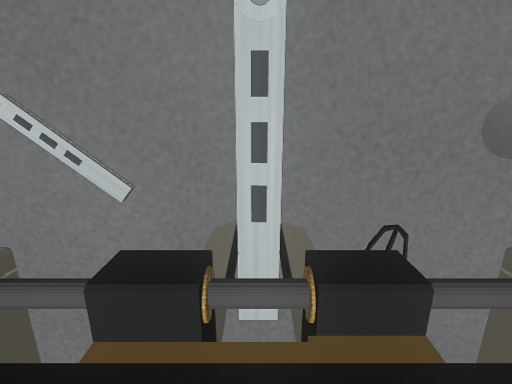

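```bash
python3 -m handwheel '0.03 0.11 0 0 0 0; 0.06 0.22 0 0 0 0; 0.09 0.33 0 0 0 0; 0.124 0.443 -0.03 0 0 0; 0.124 0.443 -0.09 0 0 0'; python3 -m handwheel '0 0 -0.03 0 0 0;0 0 -0.03 0 0 0;0 0 -0.03 0 0 0'
python3 - <<'E'
from h import *
p,d,K,P,st=snap('wrist','w10'); print(st['tool_pos'],st['force'],st['opening'],np.rad2deg(2*np.arctan2(st['orientation'][1],st['orientation'][0])))
a=np.deg2rad(100.8);x=np.array([np.cos(a),np.sin(a)]);y=np.array([-x[1],x[0]])
r=st['tool_pos'][:2]-[.5806,.1208];print('clamp frame',r@x,r@y)
c,uv=cloud(K,P,d); r=c[:,:2]-[.5806,.1208];X=r@x*1000;Y=r@y*1000;Z=c[:,2]*1000
for x0 in range(-150,-30,6):
    s=(X>x0)&(X<x0+6)&(abs(Y)<40)
    k=s&(Z>72); 
    k2=s&(Z>56)&(Z<64)
    print(x0,'stand',(np.percentile(Y[k],[1,50,99]).round(1),np.median(Z[k]).round(1)) if k.sum()>5 else None,'rails L',np.median(Y[k2&(Y<0)]).round(1),np.median(Y[k2&(Y>0)]).round(1))
E
```

```text
t: 15.85
tool_pos: [0.6145, -0.0551, 0.0528]
orientation: [1.987, 2.431, 0.005]
force: [-0.4, -0.1, -2.2]
opening: 0.0253
t: 16.15
tool_pos: [0.612, -0.0599, 0.0423]
orientation: [-1.993, -2.427, 0.001]
force: [-0.8, -0.0, -2.0]
opening: 0.0252
[ 0.61195457 -0.05991293  0.04228877] [-0.80377531 -0.00217398 -2.00394088] 0.025236260957339298 -258.7887193188137
clamp frame -0.18338726282339637 0.003063034384693772
-150 stand (array([-37.1, -11.2,  39.4]), np.float64(173.8)) rails L nan nan
-144 stand (array([-9. ,  4. , 16.5]), np.float64(81.7)) rails L nan nan
-138 stand (array([-8.9,  3.5, 16.3]), np.float64(81.8)) rails L nan nan
-132 stand (array([-9.2,  3.5, 16.2]), np.float64(81.9)) rails L nan nan
-126 stand (array([-9. ,  3.6, 16.1]), np.float64(81.9)) rails L nan nan
-120 stand (array([-8.9,  4.2, 16.1]), np.float64(81.8)) rails L nan nan
-114 stand (array([-9.2,  3.2, 16.6]), np.float64(81.6)) rails L nan nan
-108 stand (array([-9. ,  3.7, 16.5]), np.float64(81.4)) rails L -24.0 24.7
-102 stand (array([-8.8,  3.8, 16.4]), np.float64(81.6)) rails L -23.1 23.4
-96 stand (array([-9.2,  3.8, 16.3]), np.float64(81.6)) rails L -21.2 22.1
-90 stand (array([-9. ,  3.4, 16.2]), np.float64(81.5)) rails L -19.6 21.3
-84 stand (array([-8.8,  3.9, 16.7]), np.float64(81.5)) rails L -18.2 20.7
-78 stand (array([-9.1,  4. , 16.5]), np.float64(81.2)) rails L -18.1 20.5
-72 stand (array([-8.9,  4. , 16.4]), np.float64(81.2)) rails L -18.2 20.4
-66 stand (array([-8.7,  4.1, 16.3]), np.float64(81.3)) rails L -18.2 20.8
-60 stand (array([-9.1,  3.6, 16.6]), np.float64(81.2)) rails L -18.1 20.6
-54 stand None rails L -18.0 20.5
-48 stand None rails L -14.3 nan
-42 stand None rails L nan nan
-36 stand None rails L nan nan
  return _methods._mean(a, axis=axis, dtype=dtype,
  ret = ret.dtype.type(ret / rcount)
```

View pics/w10.png

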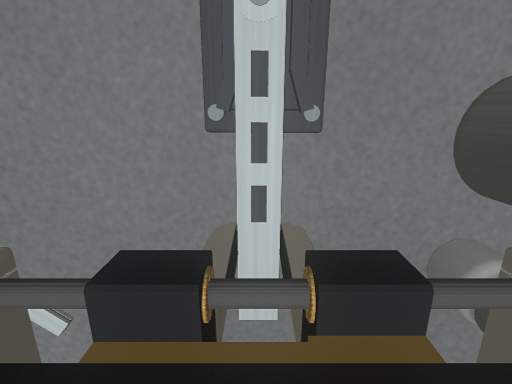

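Run:
```python
from h import *
a=np.deg2rad(100.8);x=np.array([np.cos(a),np.sin(a)]);y=np.array([-x[1],x[0]])
st=robot.read_state()
K,P=campose('wrist',st);d=np.load('pics/w10.npy')
c,uv=cloud(K,P,d); r=c[:,:2]-[.5806,.1208];X=r@x*1000;Y=r@y*1000;Z=c[:,2]*1000
s=(abs(Y)<60)&(X>-84)&(X<-58)
k=s&(Z>57)&(Z<64); print('rails outer',np.percentile(Y[k],[0.5,2,98,99.5]))
b=(abs(Y)<60)&(X>-120)&(X<-62)&(Z>10)&(Z<17);print('base',np.percentile(Y[b],[.2,1,99,99.8]))
for s1,lab in [(Y>0,'R'),(Y<0,'L')]:
    for x0 in (-82,-75,-68): 
        q=k&s1&(abs(X-x0)<4); print(lab,x0,np.percentile(Y[q],[2,98]).round(1))
# stand yaw
q=(abs(Y-4)<16)&(Z>78)&(Z<85)&(X<-62)&(X>-145); b=cv2.minAreaRect(np.float32(np.c_[X[q],Y[q]]));print(b)
b2=(abs(Y)<60)&(X>-124)&(X<-62)&(Z>10)&(Z<17)
for x0 in range(-120,-62,10):
    q=b2&(abs(X-x0)<5);print(x0,np.percentile(Y[q],[.5,99.5]))
```

```text
rails outer [-22.80426885 -22.63325231  21.92199902  22.1515703 ]
base [-46.42395891 -45.91103402  44.94545698  45.38374667]
R -82 [17.9 22.2]
R -75 [18.2 21.8]
R -68 [18.1 22.2]
L -82 [-22.8 -14.8]
L -75 [-22.6 -14.8]
L -68 [-22.7 -14.8]
((-103.49495697021484, 3.19014835357666), (83.06970977783203, 26.128507614135742), 0.23382283747196198)
-120 [-45.81475121  44.79133364]
-110 [-45.96893579  45.16933646]
-100 [-46.1438753   45.20798212]
-90 [-46.13188391  45.25616159]
-80 [-46.21373143  44.8322274 ]
-70 [-46.00493642  45.37131745]
```

```bash
python3 -m handwheel '0.007 0.001 0 0 0 0; 0.013 0.003 0 0 0 -0.005; 0.013 0.003 -0.02 0 0 -0.005; 0.013 0.003 -0.04 0 0 -0.005; 0.013 0.003 -0.046 0 0 -0.005'; python3 -m handwheel '0 0 0 0 0 0;0 0 0 0 0 0'
cat > m.py <<'E'
from h import *
import sys
def meas(f):
    p,d,K,P,st=snap('wrist',f)
    a=np.deg2rad(100.8);x=np.array([np.cos(a),np.sin(a)]);y=np.array([-x[1],x[0]])
    r=st['tool_pos'][:2]-[.5806,.1208];print(st['t'],st['tool_pos'].round(4),'clamp',r@x,r@y,'F',(st['force'][:2]@x).round(2),(st['force'][:2]@y).round(2),st['force'][2].round(2),'op',st['opening'].round(4))
    c,uv=cloud(K,P,d); r=c[:,:2]-[.5806,.1208];X=r@x*1000;Y=r@y*1000;Z=c[:,2]*1000
    for x0 in range(-150,-40,15):
        s=(X>x0)&(X<x0+10)&(abs(Y)<35); k=s&(Z>63)&(Z<95); k2=s&(Z>56)&(Z<62)
        print(x0,(np.percentile(Y[k],[1,99]).round(1),np.median(Z[k]).round(1)) if k.sum()>5 else None,np.percentile(Y[k2],[1,99]).round(1) if k2.sum()>5 else None)
meas(sys.argv[1])
E
python3 m.py w11
```

```text
t: 16.7
tool_pos: [0.6165, -0.0586, 0.0282]
orientation: [1.998, 2.424, 0.0]
force: [1.2, -2.5, 2.5]
opening: 0.0255
t: 16.9
tool_pos: [0.6157, -0.058, 0.0279]
orientation: [-1.996, -2.424, 0.001]
force: [0.3, 0.9, -1.1]
opening: 0.0255Traceback (most recent call last):
  File "m.py", line 11, in <module>
    meas(sys.argv[1])
    ~~~~^^^^^^^^^^^^^
  File "m.py", line 6, in meas
    r=st['tool_pos'][:2]-[.5806,.1208];print(st['t'],st['tool_pos'].round(4),'clamp',r@x,r@y,'F',(st['force'][:2]@x).round(2),(st['force'][:2]@y).round(2),st['force'][2].round(2),'op',st['opening'].round(4))
                                                                                                                                                                                        ^^^^^^^^^^^^^^^^^^^
AttributeError: 'float' object has no attribute 'round'
```

View pics/w11.png

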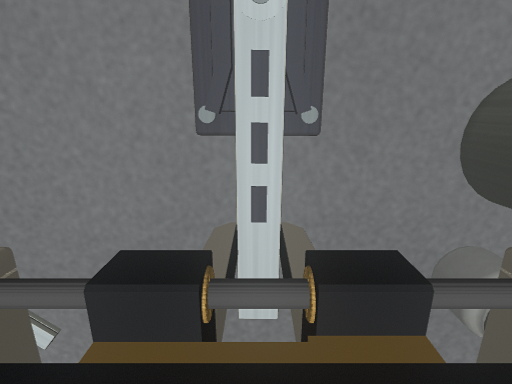

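```bash
sed -i "s/st\['opening'\].round(4)/round(float(st['opening']),4)/" m.py; python3 m.py w12
```

```text
16.95 [ 0.6157 -0.058   0.028 ] clamp -0.18219347712775186 -0.0010061440336636795 F 0.38 0.18 -1.93 op 0.0256
-150 (array([-13.3,  12.2]), np.float64(68.4)) None
-135 (array([-13.3,  12. ]), np.float64(68.7)) None
-120 (array([-13.5,  11.7]), np.float64(68.8)) None
-105 (array([-13.6,  11.9]), np.float64(68.9)) [-28.3  28.7]
-90 (array([-13.6,  11.7]), np.float64(69.2)) [-23.7  24.1]
-75 (array([-13.7,  11.9]), np.float64(69.2)) [-22.1  22.6]
-60 (array([-13.7,  11.7]), np.float64(69.4)) [-22.2  22.6]
-45 None None
```

```bash
python3 -m handwheel '-0.003 -0.001 -0.004 0 0 0; -0.003 -0.001 -0.008 0 0 0; -0.003 -0.001 -0.009 0 0 0;-0.003 -0.001 -0.009 0 0 0'; python3 m.py w13
```

```text
t: 17.4
tool_pos: [0.6152, -0.0585, 0.0256]
orientation: [-1.997, -2.425, 0.0]
force: [0.3, 0.5, -2.2]
opening: 0.0254
17.4 [ 0.6152 -0.0585  0.0256] clamp -0.18257639758920027 -0.000420328296860435 F 0.46 -0.35 -2.22 op 0.0254
-150 (array([-12.6,  12.8]), np.float64(66.0)) None
-135 (array([-12.7,  12.6]), np.float64(66.3)) None
-120 (array([-12.9,  12.3]), np.float64(66.4)) None
-105 (array([-13. ,  12.6]), np.float64(66.5)) [-28.3  28.8]
-90 (array([-13. ,  12.3]), np.float64(66.8)) [-23.7  24. ]
-75 (array([-13. ,  12.5]), np.float64(66.8)) [-22.2  22.6]
-60 (array([-13.2,  12.3]), np.float64(67.0)) [-22.2  22.4]
-45 None None
```

```bash
python3 -m handwheel '-0.006 0.033 -0.001 0 0 0; -0.013 0.066 -0.001 0 0 0; -0.019 0.098 -0.002 0 0 0; -0.026 0.13 -0.002 0 0 0; -0.029 0.147 -0.002 0 0 0'; python3 -m handwheel '0 0 0 0 0 0';python3 m.py w14
```

```text
t: 17.95
tool_pos: [0.6063, -0.0129, 0.0252]
orientation: [-1.996, -2.426, -0.0]
force: [0.9, 1.0, -1.4]
opening: 0.0256
t: 18.05
tool_pos: [0.6065, -0.0133, 0.0252]
orientation: [-1.996, -2.426, -0.0]
force: [-0.1, 0.1, -1.4]
opening: 0.0256
18.05 [ 0.6065 -0.0133  0.0252] clamp -0.13658681469780684 -0.0002862109074599617 F 0.09 0.1 -1.39 op 0.0256
-150 (array([-12.7,  12.8]), np.float64(65.0)) None
-135 (array([-26.9,  27.2]), np.float64(74.2)) [-23.8  23.5]
-120 (array([-12.4,  12.7]), np.float64(65.5)) None
-105 (array([-12.4,  13. ]), np.float64(65.5)) [-28.3  28.7]
-90 (array([-12.6,  12.8]), np.float64(65.8)) [-23.8  24.1]
-75 (array([-12.7,  12.6]), np.float64(66.0)) [-22.1  22.4]
-60 (array([-12.7,  12.9]), np.float64(66.1)) [-22.1  22.5]
-45 (array([-12.7,  12.6]), np.float64(66.4)) [-22.1  22.6]
```

View pics/w14.png

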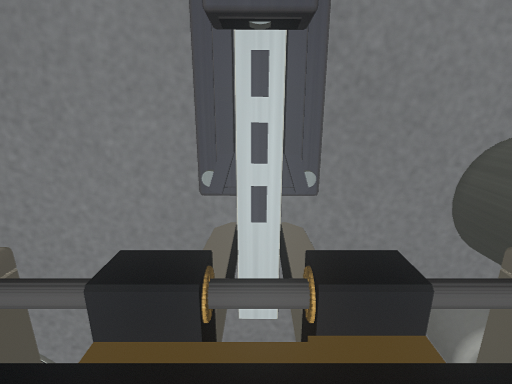

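```bash
python3 -m handwheel '0 0 0 0 0 0; -0.002 0.011 0 0 0 0; -0.004 0.022 0 0 0 0; -0.005 0.028 0 0 0 0;-0.005 0.028 0 0 0 0' 1 12; python3 -m handwheel '-0.0006 0.0033 0 0 0 0;-0.0006 0.0033 0 0 0 0'; python3 -m handwheel '-0.0006 0.0033 0 0 0 0;-0.0006 0.0033 0 0 0 0'
```

```text
t: 18.6
tool_pos: [0.6051, -0.0058, 0.0252]
orientation: [-1.997, -2.425, 0.0]
force: [-0.8, -0.0, -1.5]
opening: 0.0258
t: 18.8
tool_pos: [0.605, -0.005, 0.0252]
orientation: [-1.997, -2.425, 0.0]
force: [1.0, 0.3, -1.4]
opening: 0.0258
t: 19.0
tool_pos: [0.6048, -0.004, 0.0252]
orientation: [-1.997, -2.425, -0.0]
force: [0.8, -0.5, -1.4]
opening: 0.026
```

```bash
for i in 1 2; do :; done; python3 -m handwheel '-0.0006 0.0033 0 0 0 0;-0.0006 0.0033 0 0 0 0'; python3 -m handwheel '-0.0006 0.0033 0 0 0 0;-0.0006 0.0033 0 0 0 0'; python3 -m handwheel '-0.0006 0.0033 0 0 0 0;-0.0006 0.0033 0 0 0 0'
```

```text
t: 19.2
tool_pos: [0.6046, -0.003, 0.0252]
orientation: [-1.997, -2.425, -0.0]
force: [-0.1, 0.8, -1.7]
opening: 0.0259
t: 19.4
tool_pos: [0.6044, -0.002, 0.0252]
orientation: [-1.997, -2.425, 0.0]
force: [-0.0, -0.3, -1.5]
opening: 0.0258
t: 19.6
tool_pos: [0.6042, -0.001, 0.0252]
orientation: [-1.997, -2.425, -0.0]
force: [-0.5, 0.5, -1.4]
opening: 0.0259
```

```bash
python3 -m handwheel '-0.0006 0.0033 0 0 0 0;-0.0006 0.0033 0 0 0 0'; python3 -m handwheel '-0.0006 0.0033 0 0 0 0;-0.0006 0.0033 0 0 0 0'; python3 m.py w15
```

```text
t: 19.8
tool_pos: [0.604, 0.0, 0.0252]
orientation: [-1.997, -2.425, 0.0]
force: [-0.5, -0.3, -2.0]
opening: 0.0259
t: 20.0
tool_pos: [0.604, 0.0007, 0.0253]
orientation: [1.997, 2.425, -0.0]
force: [0.9, -1.9, -0.9]
opening: 0.0257
20.0 [0.604  0.0007 0.0253] clamp -0.12233370417729388 -0.00045856562337013505 F -2.01 -0.52 -0.91 op 0.0257
-150 (array([-13. ,  12.6]), np.float64(65.0)) None
-135 (array([-13.1,  12.9]), np.float64(65.2)) None
-120 (array([-27.3,  27.3]), np.float64(73.9)) [-23.9  23.8]
-105 (array([-12.5,  13. ]), np.float64(65.3)) [-28.6  28.6]
-90 (array([-12.1,  12.9]), np.float64(65.2)) [-23.7  24. ]
-75 (array([-12.3,  13.2]), np.float64(65.3)) [-22.2  22.5]
-60 (array([-11.9,  13.4]), np.float64(65.3)) [-22.2  22.6]
-45 (array([-12. ,  13.6]), np.float64(65.3)) [-22.2  22.6]
```

Run:
```python
import cv2,numpy as np
p=cv2.imread('pics/w15.png'); cv2.imwrite('pics/w15c.png',cv2.resize(p[0:260,150:370],None,fx=2.3,fy=2.3))
```

```text
(no output)
```

View pics/w15c.png

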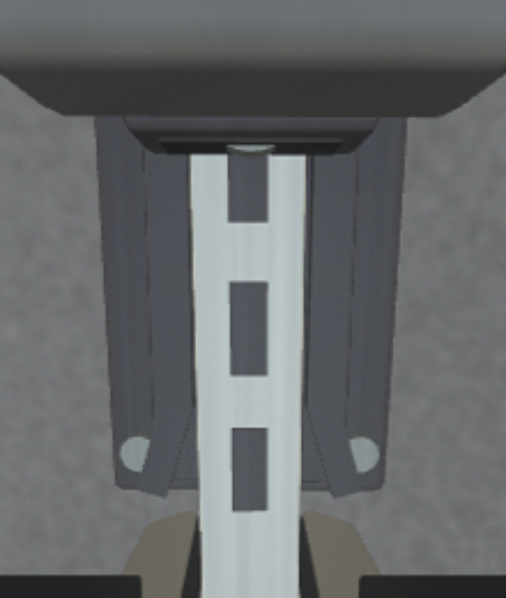

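```bash
python3 -m handwheel '-0.0006 0.0033 0 0 0 0;-0.0006 0.0033 0 0 0 0'; python3 -m handwheel '-0.0006 0.0033 0 0 0 0;-0.0006 0.0033 0 0 0 0'; python3 m.py w16
```

```text
t: 20.25
tool_pos: [0.6041, 0.0008, 0.0255]
orientation: [1.997, 2.423, -0.001]
force: [0.5, -5.7, -2.0]
opening: 0.0259
t: 20.45
tool_pos: [0.6042, 0.0009, 0.0257]
orientation: [1.996, 2.422, -0.002]
force: [1.7, -9.1, -1.1]
opening: 0.0259
20.45 [0.6042 0.0009 0.0257] clamp -0.12222325984670893 -0.0007013553632565858 F -9.23 0.06 -1.15 op 0.0259
-150 (array([-13.3,  12.4]), np.float64(65.4)) None
-135 (array([-13.3,  12.7]), np.float64(65.5)) None
-120 (array([-27.5,  27. ]), np.float64(73.6)) [-23.7  22.7]
-105 (array([-12.7,  12.8]), np.float64(65.6)) [-28.3  28.9]
-90 (array([-12.3,  12.7]), np.float64(65.5)) [-23.7  24.2]
-75 (array([-12.5,  12.9]), np.float64(65.5)) [-22.1  22.5]
-60 (array([-12.1,  13.1]), np.float64(65.5)) [-22.1  22.6]
-45 (array([-11.8,  13.4]), np.float64(65.5)) [-22.1  22.5]
```

The stand stopped dead with about 9 N against the stop, at the expected position. I'll ease the push, release, and rise to check the tail.

```bash
python3 -m handwheel '0.0004 -0.002 0 0 0 0;0.0008 -0.004 0 0 0 0'; python3 -m handwheel '0 0 0 0 0 0;0 0 0 0 0 0;0 0 0 0 0 0;0 0 0 0 0 0' -0.4; python3 m.py w17
```

```text
t: 20.7
tool_pos: [0.604, 0.0008, 0.0254]
orientation: [1.997, 2.424, -0.001]
force: [0.1, -3.4, -2.4]
opening: 0.0257
t: 21.1
tool_pos: [0.6038, 0.002, 0.0253]
orientation: [-1.997, -2.425, -0.0]
force: [0.2, 0.1, -0.1]
opening: 0.0531
21.1 [0.6038 0.002  0.0253] clamp -0.12102904764017483 -0.0005508113995451442 F 0.06 -0.19 -0.13 op 0.0531
-150 (array([-13.1,  12.6]), np.float64(65.0)) None
-135 (array([-26.9,  26.6]), np.float64(65.1)) [-26.9  26.6]
-120 (array([-34.6,  34.7]), np.float64(71.0)) [-34.5  34.7]
-105 (array([-12.6,  12.9]), np.float64(65.1)) [-28.5  28.6]
-90 (array([-12.3,  12.8]), np.float64(65.0)) [-23.8  24. ]
-75 (array([-12.5,  13.1]), np.float64(65.1)) [-22.   22.6]
-60 (array([-12.1,  13.4]), np.float64(65.1)) [-22.1  22.6]
-45 (array([-12.1,  13.5]), np.float64(65.0)) [-22.1  22.6]
```

View pics/w17.png

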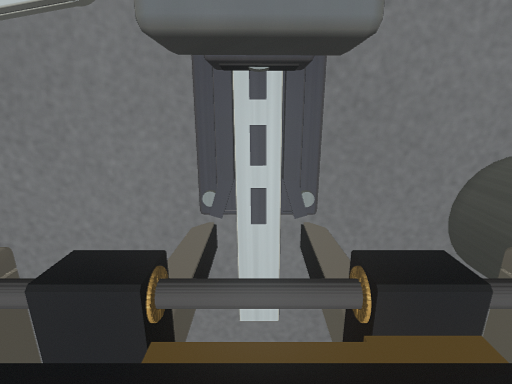

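```bash
python3 -m handwheel '0 0 0.12 0 0 0;0 0 0.28 0 0 0;0 0 0.44 0 0 0.1;0 0 0.6 0 0 0.28;0 0 0.72 0 0 0.46' -0.4; python3 -m handwheel '0 0 0 0 0 0;0 0 0 0 0 0;0 0 0 0 0 0'
python3 - <<'E'
from h import *
p,d,K,P,st=snap('wrist','w18'); print(st['tool_pos'],st['q'])
a=np.deg2rad(100.8);x=np.array([np.cos(a),np.sin(a)]);y=np.array([-x[1],x[0]])
c,uv=cloud(K,P,d); r=c[:,:2]-[.5806,.1208];X=r@x*1000;Y=r@y*1000;Z=c[:,2]*1000
k=(abs(Y)<12)&(Z>60)&(Z<70)&(X<-35);print('stand visible X',np.percentile(X[k],[0,.5,99.5]),np.median(Z[k]))
k=(abs(Y)<12)&(Z>60)&(Z<70)&(X<-165);print(len(X[k]),np.sort(X[k])[:30].round(1))
s=c[(Z>175)&(Z<205)&(np.hypot(X,Y)<45)]; b=cv2.minAreaRect(np.float32(s[:,:2]*1000));print('handle',b,len(s))
s=c[(Z>140)&(Z<156)&(abs(Y)<40)&(X<80)&(X>-40)]; b=cv2.minAreaRect(np.float32(s[:,:2]*1000));print('head',b)
for r in robot.tip_of('wrist','handle_grip'):print(r,onplane(K,P,r['at'][::-1],.179))
E
```

```text
t: 21.65
tool_pos: [0.6045, 0.0018, 0.2452]
orientation: [1.52, 2.746, 0.003]
force: [0.6, -0.6, 0.1]
opening: 0.0653
t: 21.95
tool_pos: [0.603, 0.0018, 0.2394]
orientation: [-1.53, -2.741, 0.002]
force: [-0.6, -0.3, 0.1]
opening: 0.065
[0.6029693  0.00180856 0.23944703] [-8.20249487e-02  1.25641903e-01  1.40113495e+00  1.36742178e-05
  1.61735058e+00 -6.34856074e-01]
stand visible X [-177.64096341 -176.73385942  -35.83824388] 65.07684639763833
151 [-177.6 -177.5 -177.4 -177.4 -177.1 -177.1 -177.1 -177.1 -177.1 -176.9
 -176.7 -176.4 -176.4 -176.3 -176.3 -176.3 -176.1 -176.1 -176.  -176.
 -176.  -175.9 -175.9 -175.8 -175.8 -175.6 -175.5 -175.5 -175.4 -175.2]
handle ((580.1353759765625, 122.79254150390625), (64.32618713378906, 14.111105918884277), 61.32994842529297) 1554
head ((576.3530883789062, 143.95419311523438), (60.29035949707031, 103.22264862060547), 10.893637657165527)
{'at': [64.9, 310.4], 'conf': 0.85} [[0.57974649 0.12131423 0.179     ]]
```

View pics/w18.png

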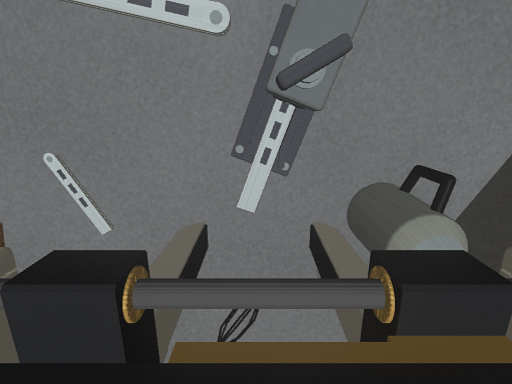

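The stand's tail measures 179.6 mm from the screw axis (180 expected), so it is home. Now to the handle: I'll turn the wrist to yaw ≈241°, which leaves the whole clockwise range available in one grip.

```bash
python3 -m handwheel '0 0.03 0.08 0 0 0.19;0 0.06 0.15 0 0 0.38;0 0.1 0.15 0 0 0.57;0 0.15 0.15 0 0 0.76;0 0.2 0.15 0 0 0.95'; python3 -m handwheel '-0.02 0.05 0 0 0 0.19;-0.03 0.1 0 0 0 0.38;-0.05 0.15 0 0 0 0.57;-0.07 0.2 0 0 0 0.76;-0.076 0.2 0 0 0 0.95';python3 -m handwheel '0 0 0 0 0 0.19;0 0 0 0 0 0.38;0 0 0 0 0 0.57;0 0 0 0 0 0.74;0 0 0 0 0 0.75'; python3 -m handwheel '0 0 0 0 0 0;0 0 0 0 0 0'
cat > hm.py <<'E'
from h import *
import sys
p,d,K,P,st=snap('wrist',sys.argv[1]); print(st['tool_pos'],st['q'].round(3),'yaw',np.rad2deg(2*np.arctan2(st['orientation'][1],st['orientation'][0])))
c,uv=cloud(K,P,d); r=np.hypot(c[:,0]-.58,c[:,1]-.122)
s=c[(c[:,2]>.185)&(c[:,2]<.205)&(r<.05)]; b=cv2.minAreaRect(np.float32(s[:,:2]*1000));print('handle',b,len(s),np.median(s[:,2]))
E
python3 hm.py w19
```

```text
t: 22.55
tool_pos: [0.6033, 0.0621, 0.2847]
orientation: [-0.415, -3.112, 0.0]
force: [-0.3, 0.8, 0.3]
opening: 0.065
t: 23.05
tool_pos: [0.5798, 0.1234, 0.2845]
orientation: [0.75, -3.048, -0.002]
force: [-0.2, -0.5, 0.5]
opening: 0.0651
t: 23.55
tool_pos: [0.5804, 0.1216, 0.2846]
orientation: [1.596, -2.703, -0.002]
force: [-0.2, -0.5, 0.3]
opening: 0.0648
t: 23.75
tool_pos: [0.5807, 0.1216, 0.2856]
orientation: [1.589, -2.709, -0.001]
force: [0.3, 0.2, 0.5]
opening: 0.0651
[0.58074949 0.12160576 0.28558832] [ 0.12   0.094  1.352 -0.     1.696 -2.512] yaw -119.19998390482554
handle ((580.0179443359375, 122.22836303710938), (63.40597152709961, 12.96590805053711), 61.11142349243164) 737 0.1928783824259318
```

View pics/w19.png

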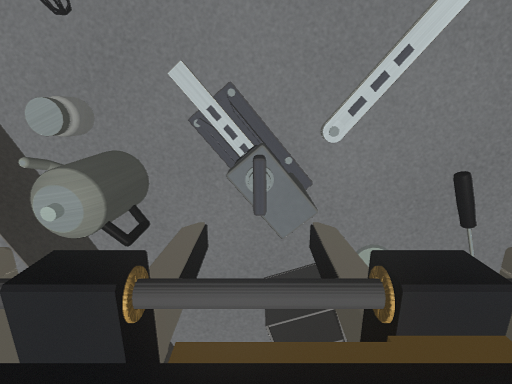

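```bash
python3 -m handwheel '0 0.002 -0.12 0 0 0.01;0 0.002 -0.24 0 0 0.01;0 0.002 -0.34 0 0 0.01;0 0.002 -0.41 0 0 0.01;0 0.002 -0.44 0 0 0.01'; python3 -m handwheel '0 0 0 0 0 0;0 0 -0.015 0 0 0;0 0 -0.025 0 0 0;0 0 -0.025 0 0 0'; python3 hm.py w20
```

```text
t: 24.3
tool_pos: [0.5792, 0.1221, 0.1512]
orientation: [1.601, -2.699, -0.003]
force: [-0.3, -0.6, -0.2]
opening: 0.0647
t: 24.7
tool_pos: [0.5814, 0.1223, 0.1473]
orientation: [-1.604, 2.7, -0.001]
force: [-0.6, 0.4, 0.1]
opening: 0.0648
[0.58139243 0.12233392 0.14734326] [ 0.121  0.135  1.558  0.     1.447 -2.522] yaw 241.42767994353304
handle ((576.4884033203125, 119.03560638427734), (52.48690414428711, 84.2700424194336), 88.63402557373047) 3196 0.19304835588510244
```

View pics/w20.png

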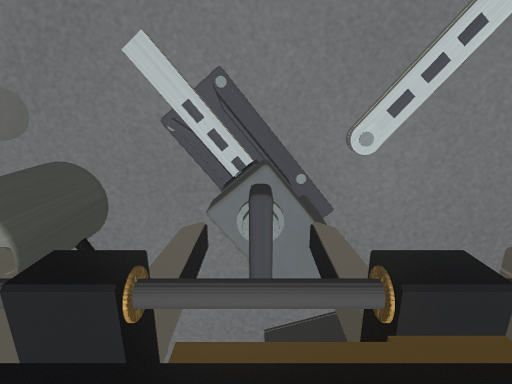

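```bash
python3 -m handwheel '0 0 -0.01 0 0 0;0 0 -0.02 0 0 0;-0.002 0 -0.024 0 0 0;-0.002 0 -0.024 0 0 0;-0.002 0 -0.024 0 0 0' 1 45; python3 -m handwheel '0 0 0 0 0 0;0 0 0 0 0 0;0 0 0 0 0 0;0 0 0 0 0 0;0 0 0 0 0 0';python3 -c "
from plant import robot
s=robot.read_state();print(s['tool_pos'],s['force'],s['wrist_torque'],s['q'])"
```

```text
t: 25.25
tool_pos: [0.5803, 0.1223, 0.1394]
orientation: [1.605, -2.701, -0.0]
force: [0.1, 0.1, 0.6]
opening: 0.0297
t: 25.75
tool_pos: [0.5801, 0.1225, 0.1396]
orientation: [1.605, -2.7, -0.001]
force: [-3.5, 2.2, 3.1]
opening: 0.0136
[0.58011744 0.1224769  0.13963304] [-3.51309853  2.17809963  3.05536694] [ 0.34173114  0.49246394 -0.05647611] [ 1.21431712e-01  1.38567556e-01  1.56880355e+00  2.55902706e-04
  1.43461422e+00 -2.52186932e+00]
```

```bash
cat > tq.py <<'E'
from h import *
import sys
for n in ('scene','side'):
    p,d,K,P,st=snap(n,f'{n}_{sys.argv[1]}')
    for r in robot.look_for(n,'tab')[:2]: print(n,'tab',round(r['conf'],2),np.round(r['rect'],1))
    u,v=proj(K,P,[.588,.08,.1])[0].astype(int); cv2.imwrite(f'pics/{n}_{sys.argv[1]}c.png',cv2.resize(p[v-50:v+50,u-60:u+60],None,fx=5,fy=5,interpolation=cv2.INTER_CUBIC)[:,:,::-1])
s=robot.read_state();print(s['t'],s['tool_pos'].round(4),s['force'].round(1),s['wrist_torque'].round(3),'q6',s['q'][5].round(4),s['opening'])
E
python3 -m handwheel '0 0 0 0 0 -0.1;0 0 0 0 0 -0.25;0 0 0 0 0 -0.42;0 0 0 0 0 -0.6;0 0 0 0 0 -0.78'; python3 tq.py a
```

```text
t: 26.25
tool_pos: [0.5799, 0.1227, 0.1396]
orientation: [0.708, -3.06, -0.001]
force: [-4.4, 2.1, 3.6]
opening: 0.0136
scene tab 0.74 [163.3 137.5  43.5  24.4]
scene tab 0.66 [289.7 198.6   9.8  17. ]
26.45 [0.5799 0.1227 0.1396] [-4.5  2.6  3.7] [ 0.487  0.665 -0.12 ] q6 -1.9089 0.013829389382250956
```

View pics/scene_ac.png

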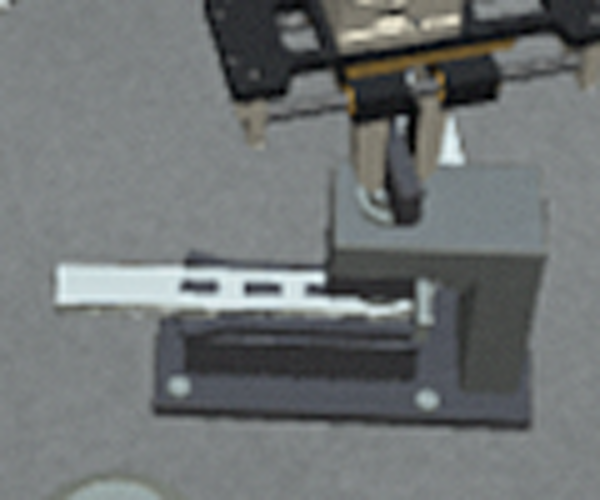

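View pics/side_ac.png

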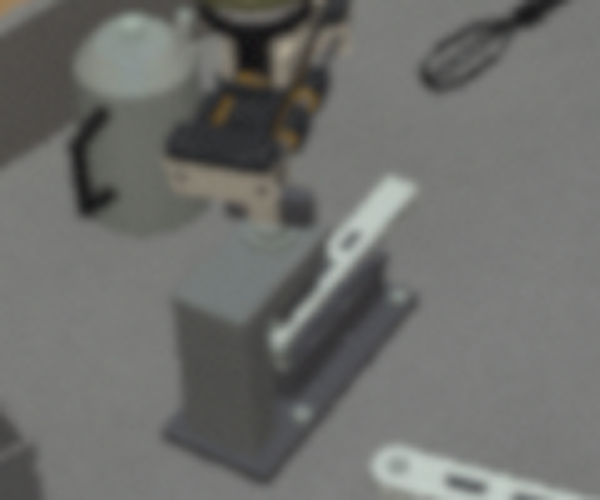

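The scene view shows the nose seated at the bright steel stop, at about (425,300) in the crop, and no tab showing in front of the head. The blade turned 0.61 rad with the wrist, so I'll continue.

```bash
python3 -m handwheel '0 0 0 0 0 -0.18;0 0 0 0 0 -0.36;0 0 0 0 0 -0.54;0 0 0 0 0 -0.72;0 0 0 0 0 -0.9'; python3 -m handwheel '0 0 0 0 0 -0.18;0 0 0 0 0 -0.36;0 0 0 0 0 -0.54;0 0 0 0 0 -0.72;0 0 0 0 0 -0.9'; python3 -c "
from h import *
p,d,K,P,st=snap('wrist','w21')"; python3 tq.py b
```

```text
t: 26.95
tool_pos: [0.5799, 0.1231, 0.1396]
orientation: [-0.395, -3.116, -0.001]
force: [-4.3, 4.5, 3.1]
opening: 0.0138
t: 27.45
tool_pos: [0.5801, 0.1234, 0.1397]
orientation: [-1.449, -2.787, -0.002]
force: [-4.1, 4.7, 2.5]
opening: 0.0135
27.7 [0.5801 0.1234 0.1396] [-2.8  5.2  2.3] [ 0.821  0.416 -0.074] q6 -0.4954 0.014043886103905855
```

View pics/w21.png

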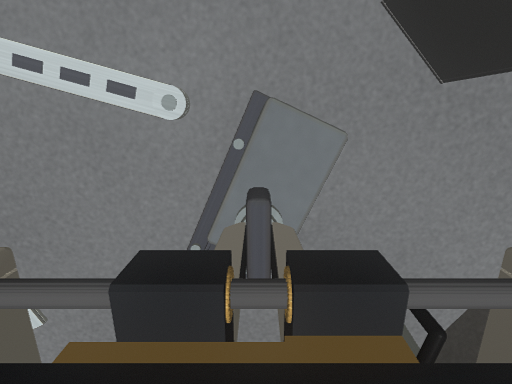

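View pics/scene_bc.png

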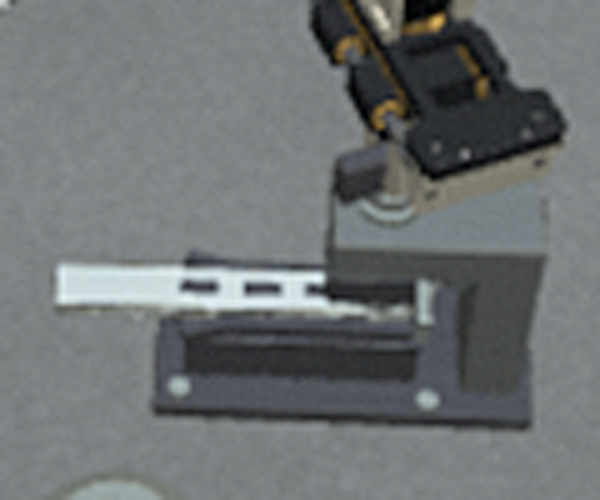

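```bash
python3 -m handwheel '0 0 0 0 0 -0.15;0 0 0 0 0 -0.3;0 0 0 0 0 -0.45;0 0 0 0 0 -0.57'; python3 tq.py c
```

```text
t: 28.1
tool_pos: [0.5804, 0.1234, 0.1397]
orientation: [-2.03, -2.397, -0.002]
force: [-1.2, 6.2, 1.1]
opening: 0.0137
28.3 [0.5804 0.1234 0.1396] [-2.5  4.9  1.1] [ 0.835  0.293 -0.087] q6 -0.0476 0.01377447415439733
```

View pics/scene_cc.png

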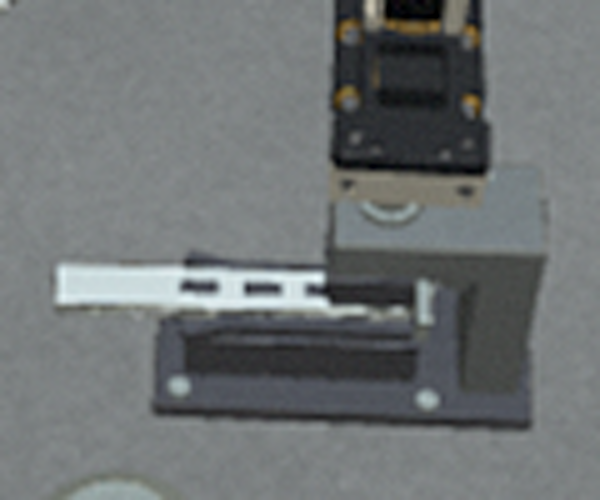

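```bash
python3 -m handwheel '0 0 0 0 0 -0.15;0 0 0 0 0 -0.3;0 0 0 0 0 -0.45'; python3 tq.py d
```

```text
t: 28.6
tool_pos: [0.5805, 0.1235, 0.1396]
orientation: [-2.42, -2.002, -0.002]
force: [-0.9, 5.1, 1.2]
opening: 0.0138
28.8 [0.5806 0.1234 0.1397] [-0.7  5.5  1.4] [ 0.866  0.17  -0.073] q6 0.3059 0.013401385405271438
```

View pics/scene_dc.png

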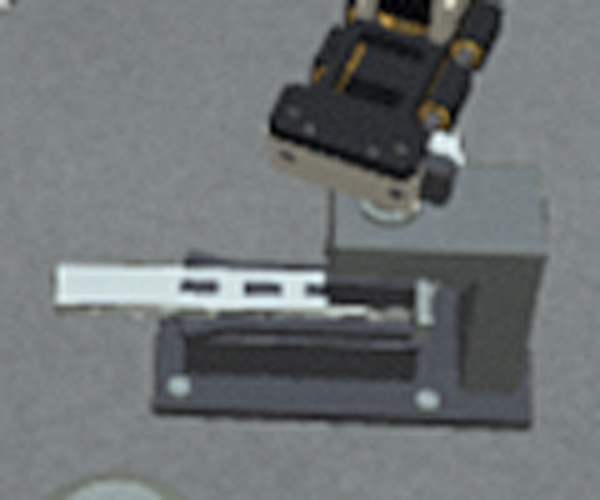

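```bash
python3 -m handwheel '0 0 0 0 0 -0.15;0 0 0 0 0 -0.3;0 0 0 0 0 -0.45'; python3 tq.py e
```

```text
t: 29.1
tool_pos: [0.5807, 0.1234, 0.1396]
orientation: [-2.734, -1.546, -0.002]
force: [0.2, 5.4, 0.9]
opening: 0.0136
29.3 [0.5807 0.1234 0.1396] [-0.7  5.7  0.9] [ 0.929 -0.017 -0.066] q6 0.6577 0.013727719337304071
```

View pics/scene_ec.png

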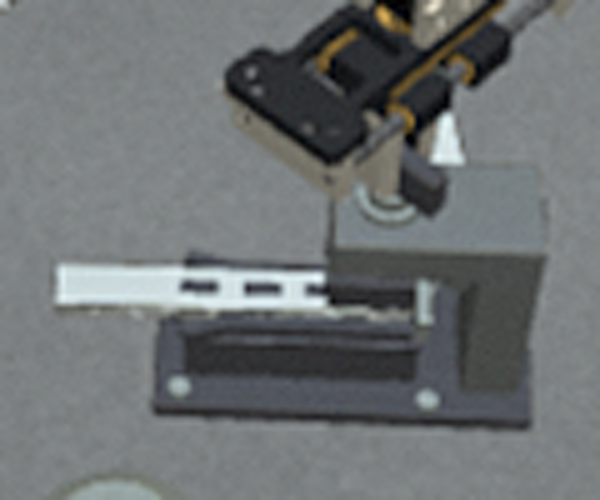

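```bash
python3 -m handwheel '0 0 0 0 0 -0.15;0 0 0 0 0 -0.3;0 0 0 0 0 -0.45'; python3 tq.py f
python3 - <<'E'
import cv2,numpy as np
t=[cv2.resize(cv2.imread(f'pics/scene_{k}c.png')[220:360,280:460],None,fx=2,fy=2) for k in 'abcdef']
cv2.imwrite('pics/cmp.png',np.vstack([np.hstack(t[:2]),np.hstack(t[2:4])]+[np.hstack(t[4:])])[:600*2])
im=cv2.imread('pics/cmp.png'); print(im.shape); cv2.imwrite('pics/cmp.png',cv2.resize(im,(514,600)))
E
```

```text
t: 29.6
tool_pos: [0.5809, 0.1233, 0.1397]
orientation: [-2.962, -1.043, -0.003]
force: [1.4, 4.8, 0.2]
opening: 0.0136
scene tab 0.45 [271.8 216.9   9.4   7.7]
29.8 [0.5808 0.1233 0.1397] [ 1.5  5.  -0.1] [ 0.888 -0.137 -0.076] q6 1.0102 0.01361272039110558
(840, 720, 3)
```

View pics/cmp.png

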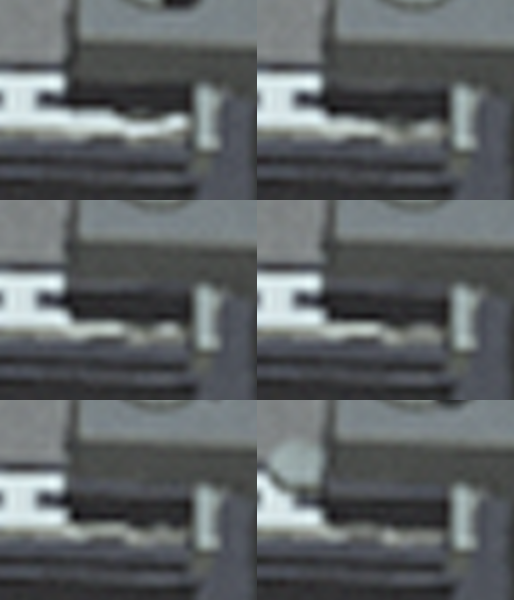

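View pics/scene_fc.png

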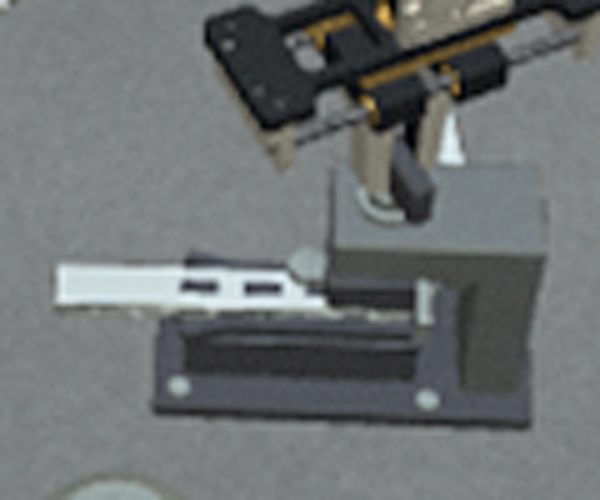

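The tab has popped: a steel tongue now shows at about (308,265) in the crop, left of the head, and it wasn't there one step earlier. I'm stopping the turn, opening, and lifting away.

```bash
python3 -m handwheel '0 0 0 0 0 0;0 0 0 0 0 0;0 0 0 0 0 0;0 0 0 0 0 0;0 0 0 0 0 0' -0.4; python3 -m handwheel '0 0 0.02 0 0 0;0 0 0.08 0 0 0;0 0 0.2 0 0 0;0 0 0.35 0 0 0;0 0 0.5 0 0 0';python3 -m handwheel '-0.05 -0.1 0.1 0 0 0;-0.1 -0.25 0.15 0 0 0;-0.2 -0.4 0.15 0 0 0;-0.3 -0.5 0.15 0 0 0;-0.3 -0.5 0.15 0 0 0'; python3 tq.py g; python3 hm.py w22
```

```text
t: 30.3
tool_pos: [0.5804, 0.1221, 0.1395]
orientation: [2.962, 1.047, -0.0]
force: [-0.4, 0.2, 0.1]
opening: 0.0493
t: 30.8
tool_pos: [0.5799, 0.1222, 0.2912]
orientation: [-2.962, -1.047, 0.001]
force: [0.1, -0.5, 0.5]
opening: 0.0648
t: 31.3
tool_pos: [0.488, -0.0311, 0.3358]
orientation: [2.962, 1.04, 0.001]
force: [0.6, -0.1, 0.2]
opening: 0.0652
scene tab 0.4 [274.1 216.    9.5   8.6]
31.5 [ 0.4908 -0.0272  0.3349] [0.5 0.6 0.3] [-0.001  0.025 -0.05 ] q6 0.7308 0.06519171400070932
[ 0.49084541 -0.02724097  0.33489009] [-0.16  -0.177  1.527  0.     1.791  0.731] yaw 38.958501374037716
handle ((578.1382446289062, 120.68425750732422), (58.56822204589844, 14.295741081237793), 39.08460235595703) 818 0.1927529769293051
```

View pics/scene_g.png

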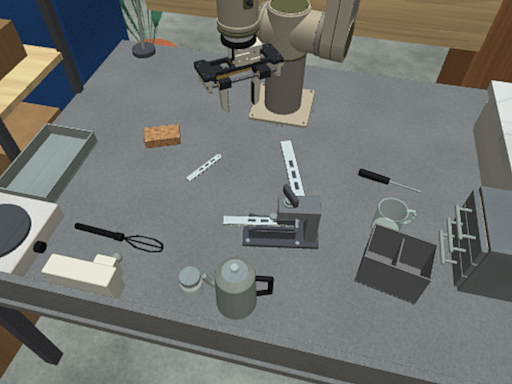

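View pics/scene_gc.png

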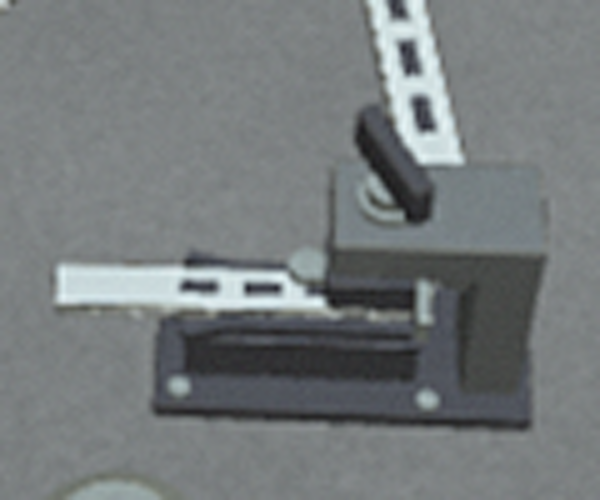

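View pics/side_gc.png

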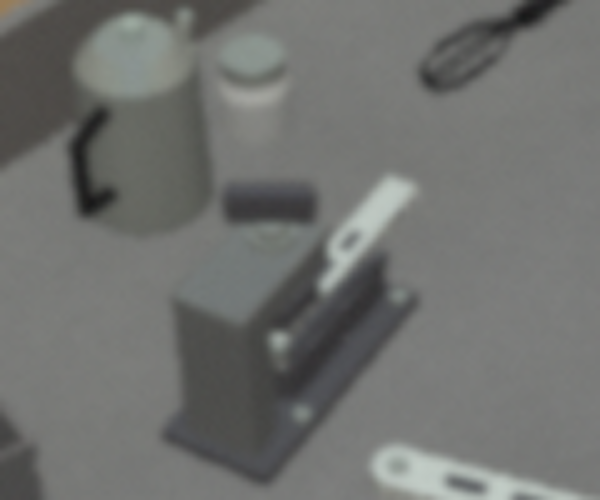

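The stand is home and clamped, the tab is out, the handle stayed where I left it (39°, matching the turn), and the bystanders look unmoved. Handing in.

```bash
python3 -c "
from plant import robot
print(robot.close_job())"
```

```text
the job is handed in; nothing more can be done
None
```

I slid the middle-sized stand nose first along the channel until it was home against the steel stop, then tightened the clamp until the indicator tab popped. I then let go, backed the arm off and handed the job in at about 31.5 s of the 72 s.

**Failed attempts:** The first three grasps closed on nothing. The real fingertips turned out to be about 30 mm behind the reported TCP. Depth pictures showed this, and the stand did not move in those tries. I corrected for it and the next grasp held.

**Last checks:**
- **Seating:** The stand stopped dead at about 9 N of push. Its tail then measured 179.6 mm from the screw axis, against 180 mm expected, after allowing for a 2 mm offset in that view.
- **Clamping:** I turned the handle 3.53 rad clockwise. The tab was not visible at 3.18 rad and was out at 3.53 rad, so by the given 14 N per rad the force should be at most about 26 N, below the 30 N limit. I could not measure the clamp force directly.
- **Tab after release:** It still shows in the scene picture, though the network found it with only 0.4 confidence and found nothing in the side view, where it could not be seen.
- **Release:** The handle stayed at 39°, matching the turn. The robot was clear of everything, and the other things looked unmoved in the last scene picture.

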